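# Lock the movement plate in its assembly jig with the slotted turn-latch

## Task

Take the flat screwdriver from its wooden stand, rest it lightly on the slotted screw head of the assembly jig and turn it gently until the blade drops into the slot. Then turn the screw clockwise, without forcing it, until the latch comes up against its stop over the brass plate, and put the screwdriver back upright in its stand. Turn the screw only with the screwdriver and leave the gear wheels, arbor and tweezers where they lie.

Things in the scene. Friction and masses are not known exactly. Their poses are not given: they have to be found in the camera images.
- driver: Flat screwdriver, 150 g, standing blade down in the stand. Origin: middle of the blade's tip edge; z up the shaft, x along the blade's 16 mm width, y across its 2.5 mm thickness. Blade 14 mm long, then a round 10 mm shank, a round brass collar 38 mm wide 75 to 81 mm above the tip, and a square wooden handle 24 x 24 mm, centred, 81 to 161 mm above the tip, flats facing x and y.
- stand: Fixed wooden block 80 x 80 x 90 mm high with a 24 mm square vertical through hole at its centre; the screwdriver hangs in it with the collar resting on the block's top, the tip 15 mm above the counter. Origin at the centre of the block's underside. It may stand left or right.
- jig: Fixed steel assembly jig, base 140 (x) x 170 (y) x 16 mm; origin at the centre of its underside, z up. A brass movement plate 100 x 94 mm lies in it, centred 25 mm to +y, top 28 mm above the counter. The turn-latch with its slotted head stands 50 mm to -y of the origin. It may stand left or right.
- head (a point): Centre of the top face of the slotted head, 48 mm above the counter, on the latch's vertical axis; axes are the jig's and do not turn with the screw. Head 31 mm across, rigid; slot through its centre 4.5 mm wide, 26 mm long, 5 mm deep. The slot's angle is not measured: at the start it lies within 50 degrees either way of the jig's y, at no fixed angle to the latch.
- latch (a joint): Angle of latch and screw (one piece), rad, growing clockwise seen from above. Starts at 0 to 0.3, its finger clear of the plate; hard stop at 1.5, the finger then along the jig's +y over the plate's edge. Stays where it is left; 0.03 N m of friction holds it, so a blade resting on the head with up to about 4 N slides round without turning it; pressed harder it drags the screw along.
- gear_big: Loose brass gear wheel, 74 mm across, bystander; origin under its centre.
- gear_mid: Loose brass gear wheel, 56 mm across, bystander; origin under its centre.
- gear_small: Loose brass gear wheel, 37 mm across, 12 mm high, lying between jig and stand, bystander; origin under its centre.
- arbor: Loose blued steel arbor 90 mm long, lying on the counter, bystander; origin under its middle.
- tweezers: Loose brass tweezers about 125 mm long, lying on the counter, bystander; origin under the middle.
- dog_tip (a point): Tip of the latch's steel finger, 46 mm from the latch's axis, 36 mm above the counter; it points roughly along the jig's -x when open.
Mind the look-alikes: they are no part of the job. There is more than one size of the stand; the one meant has the size given above.

How it is judged (in metres and radians):
On the way, in this order (a step that is already met when the one before it is completed fails the run):
1. the blade has dropped at least 3 mm into the slot, the screwdriver upright within 8 degrees (z of driver in the frame of head below -0.003 m and horizontal distance between driver and head below 0.006 m and angle between driver's own z axis and vertical below 0.14 rad and value of joint latch below 1.2 rad), for 0.1 s.
2. with the blade in the slot, the latch is turned up to its stop (1.4 rad or more) (value of joint latch above 1.4 rad and z of driver in the frame of head below -0.002 m and horizontal distance between driver and head below 0.006 m), for 0.1 s.
At the end, for the whole second after the job is handed in: The latch stands at its stop (1.4 rad or more of 1.5), and the screwdriver stands released, still and upright (within 4.5 degrees) in the stand's hole, its collar down on the block (within 3 mm) (value of joint latch above 1.4 rad and horizontal distance between driver and stand below 0.008 m and z of driver in the frame of stand below 0.018 m and angle between driver's own z axis and vertical below 0.08 rad and linear speed of driver below 0.02 m/s); the robot touches nothing.
It fails at once if the screwdriver is pressed or twisted against the jig with more than 35 N (contact force between driver and jig above 35 N).
It fails at once if the fingers push on the jig, its latch or screw head (contact force between the fingers and jig above 2 N).
It fails at once if a gear wheel, the arbor or the tweezers is shifted by more than 20 mm (distance of any of gear_big, gear_mid, gear_small, arbor, tweezers from where it was at the start of the episode above 0.02 m).
It also fails if it takes over 72 s, if anything falls off the work surface, if the arm or the gripper's body presses on something with over 40 N, if the wrist force passes 120 N, or if a joint passes its speed limit or range.

## Robot

A 6-joint arm with a two-finger parallel gripper is mounted at the origin on the work surface. World frame = base frame: x ahead of the robot, y to its left, z up, the work surface at z = 0. Lengths are in mm, angles in rad, forces in N, time in s.
With the tool pointing down it reaches from about 350 to 875 mm from the base axis. Payload 4.2 kg.
Tool frame: the origin (TCP) lies midway between the tips of the shut fingers; the grasp point (between the pads) lies 19 mm behind it; z points along the fingers, y is the line along which they close (so a half turn about z gives the same grasp; the last joint's range is limited). The gripper opens to 85 mm and grips with 20 to 120 N. Pads are 22 mm wide; open, the fingers measure 114 mm over their backs; the gripper's body (76 mm by 85 mm) begins 54 mm behind the grasp point. The pads swing forward as they close: fully open they stand 13 mm farther back than shut.
Start: joints at [-0.927, 0.385, 0.008, 0, -1.194, -0.259], TCP at [234.622, -579.268, 196.112] pointing down, gripper open.
Joint ranges: [-3.14, 3.14], [-1.21, 2.06], [-1.07, 1.41], [-3.16, 2.05], [-2.99, -0.16], [-3.1, 3.1]. Speed limits (rad/s): [2.79, 2.79, 3.14, 3.14, 3.14, 3.14].

## Interface

Orientations are given as a unit quaternion [x, y, z, w].
In Python, from bench import sensors, get_image, camera_params, job_done gives the robot as it stands.
- The arm moves only by the tool servo_tool, never from a script. Its argument "motion" is a list of rows, each an object with "travel": the shift along the tool's x, y, z as a fraction of full scale, a list of three; "rot": the turn, a rotation vector about the tool's x, y, z as a fraction of full scale, a list of three; "hand": the opening, from 0 (shut) to 1 (fully open). In form: [{"travel": [x, y, z], "rot": [wx, wy, wz], "hand": hand}, ...]. A call has 1 to 10 rows; each row shifts and turns the commanded pose from where the row before left it, along the tool's axes as they then stand; what a row does not reach is not made up. Full scale, the value 1, is 25 cm for a shift and 360 degrees for a turn. A row lasts 1/12 s, in which the tool goes at most 41.7 mm and 7.16 degrees, less where a joint would pass 70% of its speed; a pose out of reach is approached as far as the arm can. A call with a number of a shift or a turn outside -1 to 1 is refused whole. A call with a gripper value outside its range is refused whole. The fingers move at their own pace and stop on an object; the grip force is fixed at half the most. Time passes only in rows, so rows that do not move let the fingers close. It gives the time, the measured TCP pose, the force, the opening and the grip force at its end, in the units of the state.
- sensors.read_state(): the state, without advancing time (a new reading comes with each control period).
- get_image(name): name is "scene" or "top"; returns (picture, depth): 400x640x3 uint8, red, green, blue; 400x640 float32, mm along the optical axis (not along the pixel's ray), 0 where there is no reading.
- camera_params(name): a dict with "camera_matrix" (3x3 intrinsics, pixels), "R" (3x3) and "t" (3): a world point X has camera coordinates R X + t. Camera axes: x right, y down, z forward; pixel columns grow to the right and rows downward; lengths in mm; the calibration is good to about 2 mm. A picture is of the moment at which its call begins. camera_params takes no time and is no camera call.
- job_done(): hands the job in; it is judged then, once.
The state is a dict: "clock": time; "joints": joint angles; "joint_vel": joint speeds; "joint_efforts": joint torques, N m; "position": TCP position; "ee_rot": TCP orientation; "contact_force": force on the tool from outside, world axes, zero at the start; "wrist_torque": the same for the moment, N m; "gripper_width": finger opening in mm; "grasp_force": force on a finger pad.
Only numpy, scipy, OpenCV 4.12 (cv2) and the standard library are available. Lean on these libraries where they do the work, as an engineer would, in place of code of your own. Each camera call takes 0.05 s, during which the arm holds its last target. There are 200 camera calls.

## Working session

There is one attempt and no reset: what is moved stays moved. The work goes in short steps, Python scripts to look and compute and a tool call to move; the robot and the scene stay as the last step left them, time stands still between calls to the robot, and variables do not carry over. Pictures are saved under pics/ and viewed, at most 10 in all, crops included, and the job is handed in when it is done.

Besides the shell and the picture viewer there is one more tool, called after "Emit:" by a JSON object that holds its "fn" and its "kwargs", one argument or row to a line. servo_tool: Moves the arm, as the interface text tells. Its arguments: {"type":"object","properties":{"motion":{"type":"array"}},"required":["motion"]}

```bash
mkdir -p pics; ls; python3 - <<'E'
from bench import sensors,get_image,camera_params
import cv2,numpy as np
for n in("scene","top"):
    p,d=get_image(n);cv2.imwrite(f"pics/{n}0.png",p[:,:,::-1]);np.save(f"{n}0.npy",d)
    c=camera_params(n);print(n,c,d.min(),d.max())
print(sensors.read_state())
E
```

```text
pics
scene {'camera_matrix': array([[471.81888409,   0.        , 325.55503343],
       [  0.        , 471.81888409, 205.14662669],
       [  0.        ,   0.        ,   1.        ]]), 'R': array([[ 0.35676742,  0.93416166,  0.0076811 ],
       [ 0.78656876, -0.29594366, -0.5419658 ],
       [-0.5040105 ,  0.19939746, -0.84036544]]), 't': array([-237.5924318 , -463.40339664, 1516.81315963])} 0.0 2965.7705
top {'camera_matrix': array([[414.48864965,   0.        , 325.59915134],
       [  0.        , 414.48864965, 198.89156578],
       [  0.        ,   0.        ,   1.        ]]), 'R': array([[-0.01707337, -0.99946507,  0.02789382],
       [-0.99693395,  0.01488622, -0.07681868],
       [ 0.07636235, -0.02911985, -0.99665482]]), 't': array([  -1.46679429,  637.85401011, 1032.17370207])} 0.0 1929.9794
{'clock': 0.1, 'joints': array([-9.27408059e-01,  3.85461609e-01,  6.72222448e-03, -4.10165257e-04,
       -1.19399289e+00, -2.58568414e-01]), 'joint_vel': array([ 0.00102471, -0.00236459,  0.00408287,  0.00146762,  0.00011528,
       -0.00038829]), 'joint_efforts': array([-6.80437770e-04, -3.93319881e+01,  1.88928545e+01,  4.19791147e+00,
       -2.58956279e-03, -1.06581879e-06]), 'position': array([ 234.37665873, -578.737437  ,  195.12986236]), 'ee_rot': array([-1.91150561e-01,  9.81560232e-01,  9.54279747e-04, -2.50324381e-04]), 'contact_force': array([0.14812939, 0.32821395, 0.25119374]), 'wrist_torque': array([-0.01132352, -0.00136828, -0.02384913]), 'grasp_force': 0.0, 'gripper_width': 85.30605658701651}
```

View pics/top0.png

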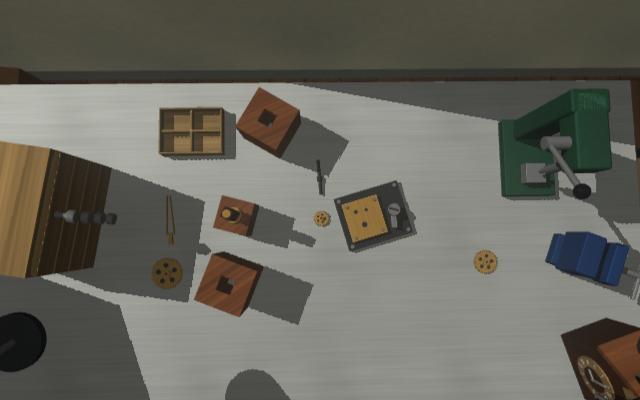

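View pics/scene0.png

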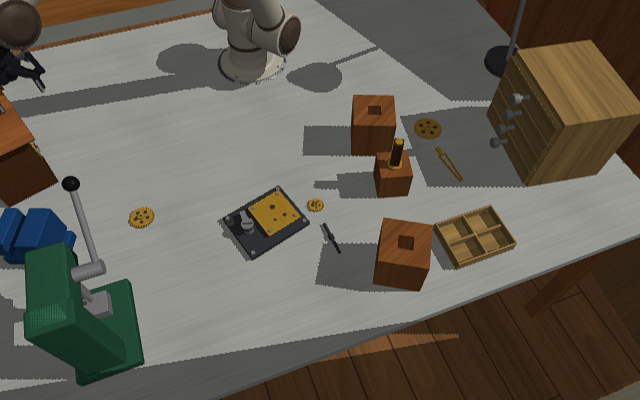

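Top view: there are three blocks at (235,214), (269,120) and (228,284). The middle one is smaller (about 80 mm), holds the driver and fits the description; the other two are bigger and empty. The jig is at (375,215), its head at (394,209), and gear_small at (321,218). I'll confirm in one enlarged crop.

```bash
cat > h.py <<'E'
import numpy as np,cv2
from bench import sensors,get_image,camera_params
def ray(n,u,v,z):
    c=camera_params(n);K,R,t=c["camera_matrix"],c["R"],c["t"]
    d=R.T@np.linalg.inv(K)@np.array([u,v,1.]);o=-R.T@t
    return o+d*(z-o[2])/d[2]
def proj(n,X):
    c=camera_params(n);p=c["camera_matrix"]@(c["R"]@np.array(X,float)+c["t"]);return p[:2]/p[2]
def cloud(n,d):
    c=camera_params(n);K,R,t=c["camera_matrix"],c["R"],c["t"]
    v,u=np.mgrid[:400,:640];P=np.stack([(u-K[0,2])/K[0,0]*d,(v-K[1,2])/K[1,1]*d,d],-1)
    return (P-t)@R
E
python3 - <<'E'
from h import *
a=cv2.imread("pics/top0.png");b=cv2.imread("pics/scene0.png")
r=lambda i,x,y,w,h:cv2.resize(i[y:y+h,x:x+w],(400,300),interpolation=cv2.INTER_NEAREST)
cv2.imwrite("pics/crop.png",np.vstack([np.hstack([r(a,203,184,66,50),r(a,340,178,80,60)]),np.hstack([r(b,350,130,93,70),r(b,215,180,100,75)])]))
d=np.load("top0.npy");C=cloud("top",d)
for lab,(x0,x1,y0,y1) in dict(stand=(205,265,190,245),jig=(330,420,175,255)).items():
    Z=C[y0:y1,x0:x1]
    for lo,hi in ((8,20),(24,32),(44,52),(84,98),(150,180)):
        m=(Z[...,2]>lo)&(Z[...,2]<hi)
        if m.sum()>6:
            r_=cv2.minAreaRect(Z[m][:,:2].astype(np.float32));print(lab,lo,hi,m.sum(),np.median(Z[m],0).round(1),r_)
E
```

```text
stand 8 20 22 [591.1 171.9  13.1] ((619.6314697265625, 202.5596923828125), (130.26031494140625, 67.63414764404297), 44.02296829223633)
stand 24 32 15 [591.8 169.5  28.9] ((588.1325073242188, 170.84938049316406), (1.0067110061645508, 69.95985412597656), 74.01957702636719)
stand 44 52 17 [593.7 169.   47.5] ((585.3308715820312, 171.7989044189453), (1.0719590187072754, 73.86564636230469), 74.76112365722656)
stand 84 98 937 [594.6 203.2  91.5] ((598.3777465820312, 209.08799743652344), (80.63182067871094, 79.82203674316406), 74.50739288330078)
stand 150 180 128 [598.6 204.7 176.7] ((599.1001586914062, 208.23687744140625), (24.165315628051758, 23.94737434387207), 57.152320861816406)
jig 8 20 1771 [ 601.8 -159.5   17. ] ((595.342041015625, -126.7623519897461), (176.12716674804688, 210.4145050048828), 1.3867461681365967)
jig 24 32 1312 [ 587.9 -108.3   29.1] ((588.9483032226562, -108.62471008300781), (100.03778839111328, 94.1762466430664), 16.18391227722168)
jig 44 52 101 [ 608.3 -179.7   49. ] ((609.340087890625, -180.00070190429688), (28.14185333251953, 27.703359603881836), 89.2914810180664)
```

View pics/crop.png

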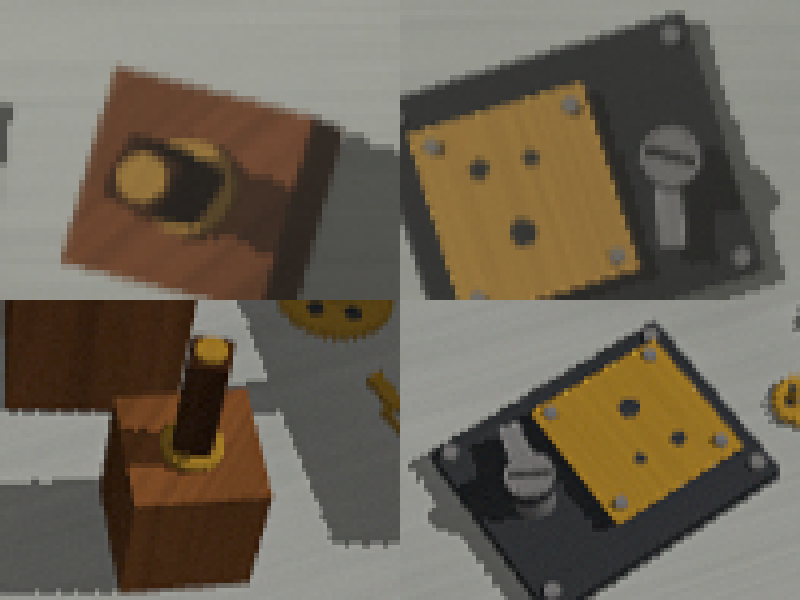

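Confirmed: the crop shows the 80 mm block with the driver in it. The jig slot shows in the upper right panel, running nearly left-right and slightly downward. Next I'll measure the handle yaw and slot angle.

```bash
python3 - <<'E'
from h import *
for n,(x0,x1,y0,y1) in dict(top=(205,265,190,245),scene=(375,420,125,200)).items():
    C=cloud(n,np.load(n+"0.npy"))[y0:y1,x0:x1]
    r2=np.hypot(C[...,0]-599,C[...,1]-208)
    m=(C[...,2]>173)&(C[...,2]<182)&(r2<25);P=C[m]
    print(n,"top",len(P),P.mean(0).round(1),cv2.minAreaRect(P[:,:2].astype(np.float32)))
    m=(C[...,2]>102)&(C[...,2]<172)&(r2<25);P=C[m]
    print("side",len(P),P.mean(0).round(1))
    Q=P[:,:2]-[599,208];best=[]
    for a in range(0,90,3):   # square-support: spread of outer distance to faces
        c,s=np.cos(np.radians(a)),np.sin(np.radians(a));q=Q@np.array([[c,-s],[s,c]])
        best.append((np.ptp(np.percentile(q,[2,98],axis=0),axis=0).round(1).tolist(),a))
    print(sorted(best,key=lambda b:b[0][0]*b[0][1])[:5])
    np.savetxt(n+"_side.txt",Q,fmt="%.1f")
    h=np.histogram2d(Q[:,0],Q[:,1],bins=[np.arange(-20,21,2)]*2)[0].astype(int);print(h)
# slot
a=cv2.imread("pics/top0.png",0);C=cloud("top",np.load("top0.npy"))
v,u=np.mgrid[:400,:640];hp=proj("top",(609.6,-180.3,48));print("head px",hp)
m=(np.hypot(u-hp[0],v-hp[1])<5.2);I=a.astype(float);print(a[int(hp[1])-7:int(hp[1])+8,int(hp[0])-8:int(hp[0])+9])
E
```

```text
top top 118 [599.1 207.7 177.8] ((599.068115234375, 208.15509033203125), (24.141935348510742, 23.85502052307129), 55.257774353027344)
side 74 [596.5 199.1 138.4]
[([28.6, 13.1], 6), ([28.6, 13.4], 3), ([28.6, 13.9], 9), ([28.5, 14.0], 0), ([14.6, 28.3], 87)]
[[0 0 0 0 0 0 0 0 0 0 0 0 0 0 0 0 0 0 0 0]
 [0 0 0 0 0 0 0 0 0 0 0 0 0 0 0 0 0 0 0 0]
 [0 0 0 0 0 0 0 1 4 0 0 0 0 0 0 0 0 0 0 0]
 [0 0 0 0 0 0 1 5 0 0 0 0 0 0 0 0 0 0 0 0]
 [0 0 0 0 0 0 4 1 0 0 0 0 0 0 0 0 0 0 0 0]
 [0 0 0 0 0 3 4 0 0 0 0 0 0 0 0 0 0 0 0 0]
 [0 0 0 0 0 7 0 0 0 0 0 0 0 0 0 0 0 0 0 0]
 [0 0 0 0 4 1 0 0 0 0 0 0 0 0 0 0 0 0 0 0]
 [0 0 0 0 6 0 0 0 0 0 0 0 0 0 0 0 0 0 0 0]
 [0 0 0 5 0 0 0 0 0 0 0 0 0 0 0 0 0 0 0 0]
 [0 0 1 4 0 0 0 0 0 0 0 0 0 0 0 0 0 0 0 0]
 [0 0 6 0 0 0 0 0 0 0 0 0 0 0 0 0 0 0 0 0]
 [0 0 2 2 0 0 0 0 0 0 0 0 0 0 0 0 0 0 0 0]
 [0 0 0 0 2 1 0 0 0 0 0 0 0 0 0 0 0 0 0 0]
 [0 0 0 0 0 2 1 0 0 0 0 0 0 0 0 0 0 0 0 0]
 [0 0 0 0 0 0 0 1 1 0 0 0 0 0 0 0 0 0 0 0]
 [0 0 0 0 0 0 0 0 1 3 0 0 0 0 0 0 0 0 0 0]
 [0 0 0 0 0 0 0 0 0 0 1 0 0 0 0 0 0 0 0 0]
 [0 0 0 0 0 0 0 0 0 0 0 0 0 0 0 0 0 0 0 0]
 [0 0 0 0 0 0 0 0 0 0 0 
[... 1947 characters left out ...]
 53  69  94  94 100 102 102 102 102 101  96 103  68  54  53]
 [ 53  54  51  92  72  71  76  82  91 102 101 102 102 101  96  53  47]
 [ 52  52  55 101  56  50  52  59  68  75  76  90  92 101  99  54  41]
 [ 51  52  56 100  86  86  86  75  61  59  55  66  63  74  99  56  43]
 [ 51  52  58  99 100 102 102  96  89  89  78  76  58  53 108  58  42]
 [ 52  53  52  71  98 102 102 103 102 103  97  96  90  88  93  51  41]
 [ 46  52  51  51  94  98 102 102 103 102 102 102 103 106  64  44  42]
 [ 41  51  52  53  67  85 104 102 102 102 103 103 102  78  47  43  43]
 [ 41  52  53  52  51  62  78  90  99 104  98  82  71  46  43  43  42]
 [ 41  45  51  53  52  54  87  86  78  79  78  57  43  42  41  43  42]]
```

```bash
cat >> h.py <<'E'
from scipy.spatial.transform import Rotation as Ro
def go(X=None,yaw=None):
    "print travel (in tool axes, fractions) and levelling/yaw turn to reach X with tool-y yaw (deg)"
    s=sensors.read_state();R=Ro.from_quat(s["ee_rot"]);p=s["position"];y=R.as_matrix()[:,1];yw=np.degrees(np.arctan2(y[1],y[0]))
    print("t",round(s["clock"],2),"p",p.round(1),"yawY",yw.round(1),"w",round(s["gripper_width"],1),"F",s["contact_force"].round(1),"Tq",s["wrist_torque"].round(2),"j6",np.degrees(s["joints"][5]).round(1))
    if X is not None: print(" travel frac total",(R.inv().apply(np.array(X)-p)/250).round(4))
    if yaw is not None:
        a=np.radians(yaw);Y=np.array([np.cos(a),np.sin(a),0]);Z=np.array([0,0,-1.])
        G=Ro.from_matrix(np.stack([np.cross(Y,Z),Y,Z],1));print(" rot frac total",((R.inv()*G).as_rotvec()/2/np.pi).round(4))
E
python3 - <<'E'
from h import *
go((599,208,255),-124)
C=cloud("top",np.load("top0.npy"))
for u,v in((260,115),(228,270),(245,125)):print(C[v,u].round())
E
```

```text
t 0.1 p [ 234.4 -578.7  195.1] yawY 112.0 w 85.3 F [0.1 0.3 0.3] Tq [-0.01 -0.   -0.02] j6 -14.8
 travel frac total [-2.5328  2.3701 -0.2351]
 rot frac total [ 2.000e-04  3.000e-04 -3.443e-01]
[828. 141. 127.]
[472. 215. 125.]
[806. 176. 124.]
```

Emit:
{"fn": "servo_tool", "kwargs": {
  "motion": [
    {"travel": [-0.115,0.108,-0.011],"rot": [0,0,0],"hand": 1},
    {"travel": [-0.115,0.108,-0.011],"rot": [0,0,0],"hand": 1},
    {"travel": [-0.115,0.108,-0.011],"rot": [0,0,0],"hand": 1},
    {"travel": [-0.115,0.108,-0.011],"rot": [0,0,0],"hand": 1},
    {"travel": [-0.115,0.108,-0.011],"rot": [0,0,0],"hand": 1},
    {"travel": [-0.115,0.108,-0.011],"rot": [0,0,0],"hand": 1},
    {"travel": [-0.115,0.108,-0.011],"rot": [0,0,0],"hand": 1},
    {"travel": [-0.115,0.108,-0.011],"rot": [0,0,0],"hand": 1},
    {"travel": [-0.115,0.108,-0.011],"rot": [0,0,0],"hand": 1},
    {"travel": [-0.115,0.108,-0.011],"rot": [0,0,0],"hand": 1}
  ]
}}

```text
clock: 0.93
position: [399.8, -219.1, 223.6]
ee_rot: [-0.191, 0.982, 0.0, -0.0]
contact_force: [1.2, -0.2, -0.3]
gripper_width: 85.3
grasp_force: 0.0
```

Emit:
{"fn": "servo_tool", "kwargs": {
  "motion": [
    {"travel": [-0.115,0.108,-0.011],"rot": [0,0,0],"hand": 1},
    {"travel": [-0.115,0.108,-0.011],"rot": [0,0,0],"hand": 1},
    {"travel": [-0.115,0.108,-0.011],"rot": [0,0,0],"hand": 1},
    {"travel": [-0.115,0.108,-0.011],"rot": [0,0,0],"hand": 1},
    {"travel": [-0.115,0.108,-0.011],"rot": [0,0,0],"hand": 1},
    {"travel": [-0.115,0.108,-0.011],"rot": [0,0,0],"hand": 1},
    {"travel": [-0.115,0.108,-0.011],"rot": [0,0,0],"hand": 1},
    {"travel": [-0.115,0.108,-0.011],"rot": [0,0,0],"hand": 1},
    {"travel": [-0.115,0.108,-0.011],"rot": [0,0,0],"hand": 1},
    {"travel": [-0.115,0.108,-0.011],"rot": [0,0,0],"hand": 1}
  ]
}}

```text
clock: 1.77
position: [565.0, 139.0, 250.9]
ee_rot: [-0.191, 0.982, -0.0, -0.0]
contact_force: [0.6, -0.3, 0.7]
gripper_width: 85.5
grasp_force: 0.0
```

Emit:
{"fn": "servo_tool", "kwargs": {
  "motion": [
    {"travel": [0,0,0],"rot": [0,0,-0.019],"hand": 1},
    {"travel": [0,0,0],"rot": [0,0,-0.019],"hand": 1},
    {"travel": [0,0,0],"rot": [0,0,-0.019],"hand": 1},
    {"travel": [0,0,0],"rot": [0,0,-0.019],"hand": 1},
    {"travel": [0,0,0],"rot": [0,0,-0.019],"hand": 1},
    {"travel": [0,0,0],"rot": [0,0,-0.019],"hand": 1},
    {"travel": [0,0,0],"rot": [0,0,-0.019],"hand": 1},
    {"travel": [0,0,0],"rot": [0,0,-0.019],"hand": 1},
    {"travel": [0,0,0],"rot": [0,0,-0.019],"hand": 1}
  ]
}}

```text
clock: 2.52
position: [564.5, 137.0, 250.5]
ee_rot: [-0.669, 0.743, 0.0, -0.001]
contact_force: [0.2, -0.5, -0.4]
gripper_width: 85.5
grasp_force: 0.0
```

Emit:
{"fn": "servo_tool", "kwargs": {
  "motion": [
    {"travel": [0,0,0],"rot": [0,0,-0.019],"hand": 1},
    {"travel": [0,0,0],"rot": [0,0,-0.019],"hand": 1},
    {"travel": [0,0,0],"rot": [0,0,-0.019],"hand": 1},
    {"travel": [0,0,0],"rot": [0,0,-0.019],"hand": 1},
    {"travel": [0,0,0],"rot": [0,0,-0.019],"hand": 1},
    {"travel": [0,0,0],"rot": [0,0,-0.019],"hand": 1},
    {"travel": [0,0,0],"rot": [0,0,-0.019],"hand": 1},
    {"travel": [0,0,0],"rot": [0,0,-0.019],"hand": 1},
    {"travel": [0,0,0],"rot": [0,0,0],"hand": 1}
  ]
}}

```text
clock: 3.27
position: [564.5, 137.0, 250.5]
ee_rot: [0.935, -0.355, -0.0, 0.0]
contact_force: [-0.0, -0.8, -0.6]
gripper_width: 85.2
grasp_force: 0.0
```

```bash
python3 -c "
from h import *
go((599,208,255),-124)"
```

```text
t 3.27 p [564.5 137.  250.5] yawY -131.6 w 85.2 F [-0.  -0.8 -0.6] Tq [ 0.07  0.05 -0.03] j6 18.8
 travel frac total [-0.0853 -0.3039 -0.0181]
 rot frac total [ 0.0002  0.0001 -0.021 ]
```

Emit:
{"fn": "servo_tool", "kwargs": {
  "motion": [
    {"travel": [-0.0285,-0.1015,-0.006],"rot": [0,0,0],"hand": 1},
    {"travel": [-0.0285,-0.1015,-0.006],"rot": [0,0,0],"hand": 1},
    {"travel": [-0.0285,-0.1015,-0.006],"rot": [0,0,0],"hand": 1},
    {"travel": [0,0,0],"rot": [0,0,-0.0105],"hand": 1},
    {"travel": [0,0,0],"rot": [0,0,-0.0105],"hand": 1},
    {"travel": [0,0,0],"rot": [0,0,0],"hand": 1}
  ]
}}

```text
clock: 3.77
position: [599.4, 208.6, 254.7]
ee_rot: [0.956, -0.294, -0.001, 0.001]
contact_force: [-0.5, -0.5, 0.4]
gripper_width: 85.4
grasp_force: 0.0
```

```bash
python3 -c "
from h import *
go((599.1,208,121),-124)"
```

```text
t 3.77 p [599.4 208.6 254.7] yawY -124.2 w 85.4 F [-0.5 -0.5  0.4] Tq [ 0.02 -0.04 -0.03] j6 22.1
 travel frac total [0.0009 0.0019 0.5348]
 rot frac total [ 0.0002  0.0001 -0.0005]
```

Emit:
{"fn": "servo_tool", "kwargs": {
  "motion": [
    {"travel": [0.0005,0.001,0.1],"rot": [0,0,0],"hand": 1},
    {"travel": [0.0005,0.001,0.1],"rot": [0,0,0],"hand": 1},
    {"travel": [0,0,0.1],"rot": [0,0,0],"hand": 1},
    {"travel": [0,0,0.1],"rot": [0,0,0],"hand": 1},
    {"travel": [0,0,0.08],"rot": [0,0,0],"hand": 1},
    {"travel": [0,0,0.055],"rot": [0,0,0],"hand": 1},
    {"travel": [0,0,0],"rot": [0,0,0],"hand": 0},
    {"travel": [0,0,0],"rot": [0,0,0],"hand": 0},
    {"travel": [0,0,0],"rot": [0,0,0],"hand": 0},
    {"travel": [0,0,0],"rot": [0,0,0],"hand": 0}
  ]
}}

```text
clock: 4.6
position: [600.4, 208.0, 123.6]
ee_rot: [0.956, -0.294, 0.001, -0.001]
contact_force: [0.0, 0.9, -0.4]
gripper_width: 38.7
grasp_force: 0.0
```

Emit:
{"fn": "servo_tool", "kwargs": {
  "motion": [
    {"travel": [0,0,0],"rot": [0,0,0],"hand": 0},
    {"travel": [0,0,0],"rot": [0,0,0],"hand": 0},
    {"travel": [0,0,0],"rot": [0,0,0],"hand": 0},
    {"travel": [0,0,0],"rot": [0,0,0],"hand": 0},
    {"travel": [0,0,0],"rot": [0,0,0],"hand": 0}
  ]
}}

```text
clock: 5.02
position: [600.4, 208.0, 123.6]
ee_rot: [0.956, -0.293, 0.001, -0.001]
contact_force: [-0.3, 0.2, 5.4]
gripper_width: 22.6
grasp_force: 61.6
```

```bash
python3 -c "
from h import *
go((599.1,208,121),-124);print(sensors.read_state()['joints'].round(3),sensors.read_state()['grasp_force'])"
```

```text
t 5.02 p [600.4 208.  123.6] yawY -124.1 w 22.6 F [-0.3  0.2  5.4] Tq [ 0.03  0.16 -0.02] j6 22.2
 travel frac total [-0.0044  0.003   0.0104]
 rot frac total [-0.0004 -0.0003 -0.0003]
[ 5.880e-01  4.560e-01 -6.900e-02  1.000e-03 -1.043e+00  3.870e-01] 61.603617668151855
```

Emit:
{"fn": "servo_tool", "kwargs": {
  "motion": [
    {"travel": [0,0,-0.02],"rot": [0,0,0],"hand": 0},
    {"travel": [0,0,-0.04],"rot": [0,0,0],"hand": 0},
    {"travel": [0,0,-0.06],"rot": [0,0,0],"hand": 0},
    {"travel": [0,0,-0.06],"rot": [0,0,0],"hand": 0},
    {"travel": [0,0,-0.06],"rot": [0,0,0],"hand": 0},
    {"travel": [0,0,-0.06],"rot": [0,0,0],"hand": 0},
    {"travel": [0,0,-0.06],"rot": [0,0,0],"hand": 0},
    {"travel": [0,0,-0.06],"rot": [0,0,0],"hand": 0},
    {"travel": [0,0,-0.04],"rot": [0,0,0],"hand": 0},
    {"travel": [0,0,0],"rot": [0,0,0],"hand": 0}
  ]
}}

```text
clock: 5.85
position: [600.4, 208.0, 239.6]
ee_rot: [0.956, -0.293, 0.002, -0.002]
contact_force: [1.3, 0.4, -1.1]
gripper_width: 22.4
grasp_force: 60.8
```

```bash
python3 - <<'E'
from h import *
go((609.6,-180.3,240))
p,d=get_image("scene");cv2.imwrite("pics/s1.png",p[:,:,::-1]);np.save("s1.npy",d)
s=sensors.read_state()["position"];q=proj("scene",s-[0,0,80]);print(q,proj("scene",s-[0,0,108.6]))
x,y=int(q[0])-50,int(q[1])-45
cv2.imwrite("pics/s1c.png",cv2.resize(p[y:y+75,x:x+100,::-1],(800,600),interpolation=cv2.INTER_NEAREST));print(x,y)
E
```

```text
t 5.85 p [600.4 208.  239.6] yawY -124.1 w 22.4 F [ 1.3  0.4 -1.1] Tq [ 0.03 -0.1  -0.02] j6 22.2
 travel frac total [ 0.9012  1.2656 -0.0045]
[397.67303989 146.87209677] [396.07209243 154.46640648]
347 101
```

View pics/s1c.png

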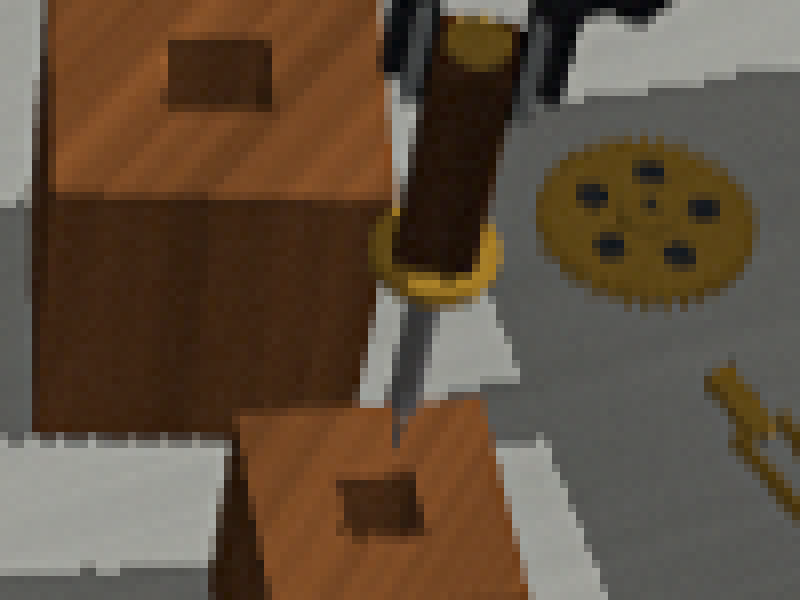

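The crop shows the blade edge-on (thin, about 1–2 px, at crop (397,430)), so the blade's width lies along the view direction, which makes its yaw about 146°. Next I'll check the tilt and tip height from depth.

```bash
python3 - <<'E'
from h import *
s=sensors.read_state()["position"]
p,_=get_image("scene");d=np.load("s1.npy");C=cloud("scene",d)
m=np.zeros((400,640),bool);m[138:160,385:410]=1
m&=(np.hypot(C[...,0]-s[0],C[...,1]-s[1])<25)&(C[...,2]>100)
for z0 in range(110,240,8):
    k=m&(C[...,2]>=z0)&(C[...,2]<z0+8)
    if k.sum():print(z0,k.sum(),C[k].mean(0).round(1),np.ptp(C[k],axis=0).round(0))
for h in(0,14,75,81):print(h,proj("scene",s-[0,0,108.6-h]).round(1))
hs=cv2.cvtColor(p,cv2.COLOR_RGB2HSV)
for v in range(138,160):print(v,[tuple(int(x) for x in p[v,u]) for u in range(393,404)] if v>150 else "",end="\n" if v>150 else "")
E
```

```text
126 2 [602.4 205.8 133.1] [8. 4. 1.]
134 2 [606.7 202.8 139.4] [0. 0. 4.]
142 7 [604.1 205.8 145.6] [8. 7. 6.]
150 12 [604.  205.9 153.7] [5. 8. 7.]
158 8 [602.7 205.3 161.8] [8. 9. 6.]
166 11 [603.5 206.  170. ] [5. 7. 8.]
174 9 [602.2 206.1 178.2] [6. 9. 8.]
182 10 [603.6 205.7 185.7] [7. 7. 5.]
206 15 [616.4 201.4 209. ] [ 9. 19.  6.]
214 1 [620.8 202.4 214.8] [0. 0. 0.]
0 [396.1 154.5]
14 [396.8 150.8]
75 [400.4 133.8]
81 [400.8 132.1]
138 139 140 141 142 143 144 145 146 147 148 149 150 151 [(151, 141, 133), (152, 143, 136), (66, 55, 50), (64, 63, 64), (64, 66, 68), (89, 85, 84), (131, 96, 70), (136, 103, 79), (132, 102, 78), (110, 69, 39), (108, 66, 37)]
152 [(126, 70, 29), (124, 72, 33), (103, 63, 37), (61, 62, 64), (75, 64, 58), (107, 80, 62), (130, 77, 37), (125, 74, 35), (117, 70, 33), (114, 67, 32), (118, 69, 33)]
153 [(122, 73, 36), (124, 73, 34), (129, 75, 38), (64, 66, 68), (107, 78, 58), (132, 79, 37), (126, 73, 35), (122, 74, 36), (115, 69, 35), (115, 69, 38), (125, 75, 38)]
154 [(123, 74, 40), (123, 75, 38), (126, 76, 39), (52, 52, 56), (119, 76, 45), (129, 77, 36), (
[... 221 characters left out ...]
, 38), (127, 77, 39)]
156 [(121, 74, 37), (129, 76, 35), (111, 74, 46), (96, 67, 50), (131, 79, 43), (122, 73, 35), (119, 72, 37), (114, 69, 36), (124, 74, 39), (127, 78, 38), (124, 75, 38)]
157 [(129, 80, 42), (130, 79, 42), (116, 72, 42), (130, 80, 38), (126, 74, 38), (117, 71, 37), (116, 70, 35), (119, 71, 36), (126, 76, 38), (125, 76, 36), (121, 71, 35)]
158 [(129, 77, 38), (129, 78, 38), (131, 80, 41), (129, 78, 40), (122, 73, 38), (116, 71, 34), (116, 69, 37), (127, 77, 40), (127, 77, 39), (122, 73, 36), (124, 74, 39)]
159 [(131, 78, 40), (129, 77, 35), (124, 76, 37), (117, 69, 37), (109, 67, 35), (106, 62, 30), (123, 74, 37), (128, 78, 39), (124, 76, 39), (121, 74, 36), (126, 75, 39)]
```

Emit:
{"fn": "servo_tool", "kwargs": {
  "motion": [
    {"travel": [0.045,0.063,0],"rot": [0,0,0],"hand": 0},
    {"travel": [0.09,0.1265,0],"rot": [0,0,0],"hand": 0},
    {"travel": [0.09,0.1265,0],"rot": [0,0,0],"hand": 0},
    {"travel": [0.09,0.1265,0],"rot": [0,0,0],"hand": 0},
    {"travel": [0.09,0.1265,0],"rot": [0,0,0],"hand": 0},
    {"travel": [0.09,0.1265,0],"rot": [0,0,0],"hand": 0},
    {"travel": [0.09,0.1265,0],"rot": [0,0,0],"hand": 0},
    {"travel": [0.09,0.1265,0],"rot": [0,0,0],"hand": 0},
    {"travel": [0.09,0.1265,0],"rot": [0,0,0],"hand": 0},
    {"travel": [0.09,0.1265,0],"rot": [0,0,0],"hand": 0}
  ]
}}

```text
clock: 6.78
position: [606.8, -162.6, 235.2]
ee_rot: [0.956, -0.293, -0.002, 0.0]
contact_force: [0.5, 1.6, -1.2]
gripper_width: 23.0
grasp_force: 60.7
```

Emit:
{"fn": "servo_tool", "kwargs": {
  "motion": [
    {"travel": [0.045,0.063,0],"rot": [0,0,0],"hand": 0},
    {"travel": [0,0,0],"rot": [0,0,0.0194],"hand": 0},
    {"travel": [0,0,0],"rot": [0,0,0.0194],"hand": 0},
    {"travel": [0,0,0],"rot": [0,0,0.0194],"hand": 0},
    {"travel": [0,0,0],"rot": [0,0,0.0194],"hand": 0},
    {"travel": [0,0,0],"rot": [0,0,0.0194],"hand": 0},
    {"travel": [0,0,0],"rot": [0,0,0.0194],"hand": 0},
    {"travel": [0,0,0],"rot": [0,0,0.0194],"hand": 0},
    {"travel": [0,0,0],"rot": [0,0,0.0194],"hand": 0},
    {"travel": [0,0,0],"rot": [0,0,0],"hand": 0}
  ]
}}

```text
clock: 7.62
position: [607.6, -180.1, 235.0]
ee_rot: [-0.706, 0.708, 0.001, -0.001]
contact_force: [0.3, 0.2, -0.8]
gripper_width: 22.4
grasp_force: 60.8
```

```bash
python3 -c "
from h import *
go((609.6,-180.3,168),165.8)"
```

```text
t 7.62 p [ 607.6 -180.1  235. ] yawY 179.9 w 22.4 F [ 0.3  0.2 -0.8] Tq [-0.01  0.01 -0.04] j6 1.8
 travel frac total [ 0.0011 -0.0088  0.2681]
 rot frac total [0.0005 0.0001 0.0391]
```

Emit:
{"fn": "servo_tool", "kwargs": {
  "motion": [
    {"travel": [0.001,-0.0088,0.06],"rot": [0,0,0],"hand": 0},
    {"travel": [0,0,0.08],"rot": [0,0,0],"hand": 0},
    {"travel": [0,0,0.08],"rot": [0,0,0],"hand": 0},
    {"travel": [0,0,0.055],"rot": [0,0,0],"hand": 0},
    {"travel": [0,0,0],"rot": [0,0,0.0194],"hand": 0},
    {"travel": [0,0,0],"rot": [0,0,0],"hand": 0},
    {"travel": [0,0,0],"rot": [0,0,0],"hand": 0}
  ]
}}

```text
clock: 8.2
position: [610.5, -180.6, 167.5]
ee_rot: [-0.665, 0.747, 0.0, -0.0]
contact_force: [-0.3, 1.0, -1.8]
gripper_width: 22.5
grasp_force: 60.8
```

```bash
python3 - <<'E'
from h import *
go((609.6,-180.3,157),165.8)
p,d=get_image("scene");s=sensors.read_state()["position"]
q=proj("scene",(609.6,-180.3,48));print("head",q,"tip",proj("scene",s-[0,0,108.6]))
x,y=int(q[0])-27,int(q[1])-27;print(x,y)
cv2.imwrite("pics/s2c.png",cv2.resize(p[y:y+40,x:x+53,::-1],(795,600),interpolation=cv2.INTER_NEAREST))
E
```

```text
t 8.2 p [ 610.5 -180.6  167.5] yawY 173.3 w 22.5 F [-0.3  1.  -1.8] Tq [0.03 0.01 0.01] j6 -4.8
 travel frac total [-0.0007  0.0037  0.042 ]
 rot frac total [ 0.0002 -0.      0.0208]
head [247.21508145 223.22919768] tip [246.59778199 221.20823895]
220 196
```

View pics/s2c.png

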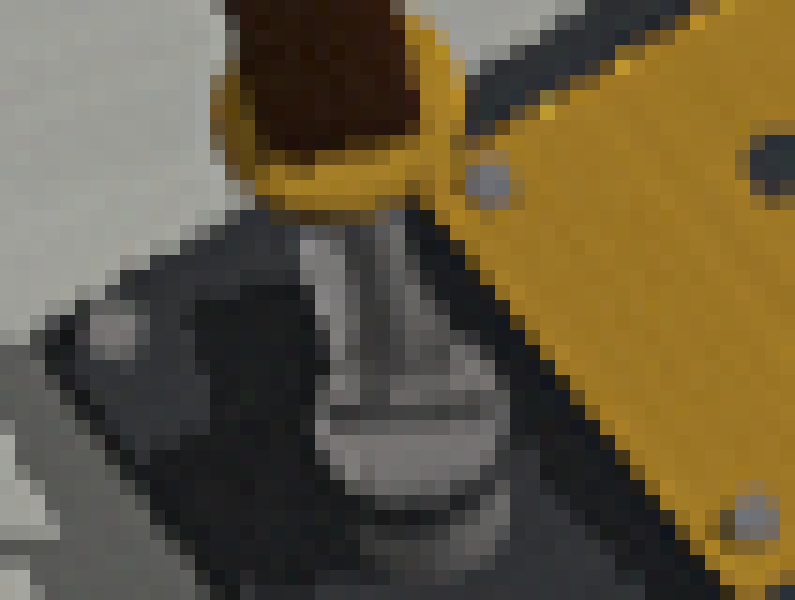

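```bash
python3 - <<'E'
from h import *
s=sensors.read_state()["position"]
p,d=get_image("scene");C=cloud("scene",d)
for h in(0,14,40,70):print(h,proj("scene",s-[0,0,108.6-h]).round(1))
for v in range(209,226):
    print(v,[int(p[v,u].sum()//3) for u in range(238,256)],[ (C[v,u].round(0)).astype(int).tolist() for u in (243,245,247)])
E
```

```text
0 [246.6 221.2]
14 [245.8 218.2]
40 [244.3 212.3]
70 [242.5 205.3]
209 [59, 86, 88, 93, 92, 91, 92, 78, 75, 44, 75, 106, 106, 84, 98, 103, 93, 102] [[627, -183, 139], [628, -178, 138], [627, -174, 135]]
210 [49, 49, 41, 45, 56, 58, 68, 82, 81, 26, 22, 91, 113, 105, 97, 102, 105, 103] [[628, -183, 137], [629, -179, 136], [553, -169, 17]]
211 [46, 53, 88, 79, 66, 51, 66, 85, 107, 31, 23, 27, 104, 106, 106, 102, 102, 102] [[616, -183, 115], [615, -179, 110], [555, -170, 16]]
212 [49, 61, 135, 119, 97, 55, 58, 80, 100, 44, 22, 26, 40, 95, 107, 103, 101, 103] [[614, -183, 107], [616, -179, 108], [556, -170, 13]]
213 [51, 50, 121, 117, 121, 57, 52, 75, 97, 64, 29, 29, 25, 61, 104, 107, 103, 102] [[614, -184, 103], [615, -180, 102], [561, -171, 16]]
214 [46, 41, 106, 117, 118, 71, 53, 71, 91, 80, 37, 26, 27, 28, 82, 110, 106, 103] [[612, -184, 95], [614, -180, 97], [611, -176, 90]]
215 [30, 25, 46, 127, 119, 84, 53, 64, 85, 103, 59, 29, 26, 23, 27, 97, 111, 104] [[610, -185, 89], [614, -181, 93], [614, -176, 90]]
216 [29, 25, 28, 133, 120, 87, 54, 57, 79, 99, 79, 49, 27, 26, 24, 34, 102, 10
[... 546 characters left out ...]
3, -184, 71], [611, -179, 65]]
221 [29, 26, 24, 64, 120, 100, 60, 78, 91, 88, 96, 96, 110, 107, 114, 55, 28, 27] [[600, -188, 48], [611, -184, 63], [611, -180, 60]]
222 [30, 22, 24, 82, 102, 103, 60, 82, 101, 101, 89, 87, 85, 73, 84, 85, 31, 26] [[603, -189, 48], [605, -184, 49], [606, -180, 47]]
223 [29, 27, 28, 89, 48, 50, 57, 59, 64, 65, 65, 59, 67, 61, 81, 91, 34, 25] [[603, -189, 44], [607, -185, 48], [607, -180, 45]]
224 [27, 27, 33, 123, 76, 80, 87, 87, 95, 95, 93, 94, 104, 102, 112, 88, 30, 27] [[606, -190, 45], [608, -186, 46], [609, -181, 43]]
225 [30, 31, 24, 104, 119, 116, 115, 114, 114, 115, 115, 112, 113, 114, 113, 61, 38, 36] [[609, -191, 45], [612, -187, 47], [615, -182, 49]]
```

The crop shows the blade just above the head. The slot lies level at crop (412,412), about px (247,223), as projected, and the tip is where expected. Lowering lightly.

Emit:
{"fn": "servo_tool", "kwargs": {
  "motion": [
    {"travel": [-0.0007,0.0037,0.016],"rot": [0,0,0],"hand": 0},
    {"travel": [0,0,0.012],"rot": [0,0,0],"hand": 0},
    {"travel": [0,0,0.008],"rot": [0,0,0],"hand": 0},
    {"travel": [0,0,0],"rot": [0,0,0],"hand": 0}
  ]
}}

```text
clock: 8.63
position: [609.3, -180.2, 158.4]
ee_rot: [-0.663, 0.749, 0.001, -0.0]
contact_force: [0.4, -0.7, -1.2]
gripper_width: 22.3
grasp_force: 60.7
```

Emit:
{"fn": "servo_tool", "kwargs": {
  "motion": [
    {"travel": [0,0,0.003],"rot": [0,0,0],"hand": 0},
    {"travel": [0,0,0],"rot": [0,0,0],"hand": 0}
  ]
}}

```text
clock: 8.8
position: [609.7, -180.3, 158.3]
ee_rot: [-0.663, 0.749, 0.0, -0.0]
contact_force: [-0.0, 0.3, -1.3]
gripper_width: 22.6
grasp_force: 60.7
```

```bash
python3 -c "
from h import *
go((609.6,-180.3,156),165.8)"
```

```text
t 8.8 p [ 609.7 -180.3  158.3] yawY 173.0 w 22.6 F [-0.   0.3 -1.3] Tq [ 0.07 -0.01  0.  ] j6 -5.0
 travel frac total [0.0002 0.0006 0.0092]
 rot frac total [0.     0.     0.0201]
```

Continuing down in small steps to contact.

Emit:
{"fn": "servo_tool", "kwargs": {
  "motion": [
    {"travel": [0,0,0.003],"rot": [0,0,0],"hand": 0},
    {"travel": [0,0,0],"rot": [0,0,0],"hand": 0}
  ]
}}

```text
clock: 8.97
position: [609.8, -180.3, 157.6]
ee_rot: [-0.663, 0.749, 0.0, 0.0]
contact_force: [-0.2, 0.7, -1.6]
gripper_width: 22.6
grasp_force: 60.7
```

Emit:
{"fn": "servo_tool", "kwargs": {
  "motion": [
    {"travel": [0,0,0.003],"rot": [0,0,0],"hand": 0},
    {"travel": [0,0,0],"rot": [0,0,0],"hand": 0}
  ]
}}

```text
clock: 9.13
position: [609.7, -180.3, 156.8]
ee_rot: [-0.663, 0.749, 0.0, -0.0]
contact_force: [-0.2, -0.8, -0.9]
gripper_width: 22.4
grasp_force: 60.7
```

Emit:
{"fn": "servo_tool", "kwargs": {
  "motion": [
    {"travel": [0,0,0.002],"rot": [0,0,0],"hand": 0},
    {"travel": [0,0,0],"rot": [0,0,0],"hand": 0}
  ]
}}

```text
clock: 9.3
position: [609.8, -180.3, 156.4]
ee_rot: [-0.663, 0.749, -0.0, 0.0]
contact_force: [-0.1, -0.2, -0.9]
gripper_width: 22.4
grasp_force: 60.8
```

Emit:
{"fn": "servo_tool", "kwargs": {
  "motion": [
    {"travel": [0,0,0.002],"rot": [0,0,0],"hand": 0},
    {"travel": [0,0,0],"rot": [0,0,0],"hand": 0}
  ]
}}

```text
clock: 9.47
position: [609.8, -180.3, 156.1]
ee_rot: [-0.663, 0.749, -0.0, 0.0]
contact_force: [-0.8, -0.6, -1.1]
gripper_width: 22.6
grasp_force: 60.9
```

Emit:
{"fn": "servo_tool", "kwargs": {
  "motion": [
    {"travel": [0,0,0.002],"rot": [0,0,0],"hand": 0},
    {"travel": [0,0,0],"rot": [0,0,0],"hand": 0}
  ]
}}

```text
clock: 9.63
position: [610.0, -180.3, 155.5]
ee_rot: [-0.663, 0.749, -0.0, 0.0]
contact_force: [-0.4, 0.5, -0.0]
gripper_width: 22.3
grasp_force: 60.8
```

Emit:
{"fn": "servo_tool", "kwargs": {
  "motion": [
    {"travel": [0,0,0.002],"rot": [0,0,0],"hand": 0},
    {"travel": [0,0,0],"rot": [0,0,0],"hand": 0}
  ]
}}

```text
clock: 9.8
position: [610.0, -180.3, 154.9]
ee_rot: [-0.663, 0.749, -0.0, 0.0]
contact_force: [0.6, -0.4, -0.5]
gripper_width: 22.6
grasp_force: 60.8
```

Emit:
{"fn": "servo_tool", "kwargs": {
  "motion": [
    {"travel": [0,0,0.002],"rot": [0,0,0],"hand": 0},
    {"travel": [0,0,0],"rot": [0,0,0],"hand": 0}
  ]
}}

```text
clock: 9.97
position: [610.0, -180.3, 154.5]
ee_rot: [-0.663, 0.749, -0.0, 0.0]
contact_force: [0.8, -0.6, -0.5]
gripper_width: 22.5
grasp_force: 60.9
```

Emit:
{"fn": "servo_tool", "kwargs": {
  "motion": [
    {"travel": [0,0,0.002],"rot": [0,0,0],"hand": 0},
    {"travel": [0,0,0],"rot": [0,0,0],"hand": 0}
  ]
}}

```text
clock: 10.13
position: [610.0, -180.3, 154.0]
ee_rot: [-0.663, 0.749, -0.0, 0.0]
contact_force: [0.2, -0.7, -0.7]
gripper_width: 22.5
grasp_force: 60.9
```

Emit:
{"fn": "servo_tool", "kwargs": {
  "motion": [
    {"travel": [0,0,0.002],"rot": [0,0,0],"hand": 0},
    {"travel": [0,0,0],"rot": [0,0,0],"hand": 0}
  ]
}}

```text
clock: 10.3
position: [610.0, -180.3, 153.5]
ee_rot: [-0.663, 0.749, -0.0, 0.0]
contact_force: [0.5, -0.7, 0.6]
gripper_width: 22.6
grasp_force: 61.0
```

Emit:
{"fn": "servo_tool", "kwargs": {
  "motion": [
    {"travel": [0,0,0.002],"rot": [0,0,0],"hand": 0},
    {"travel": [0,0,0],"rot": [0,0,0],"hand": 0}
  ]
}}

```text
clock: 10.47
position: [610.0, -180.3, 153.1]
ee_rot: [-0.663, 0.749, -0.0, 0.0]
contact_force: [1.1, -0.4, 0.5]
gripper_width: 22.8
grasp_force: 61.0
```

Emit:
{"fn": "servo_tool", "kwargs": {
  "motion": [
    {"travel": [0,0,0.002],"rot": [0,0,0],"hand": 0},
    {"travel": [0,0,0],"rot": [0,0,0],"hand": 0},
    {"travel": [0,0,0],"rot": [0,0,0],"hand": 0}
  ]
}}

```text
clock: 10.72
position: [609.9, -180.3, 152.5]
ee_rot: [-0.663, 0.749, -0.0, 0.0]
contact_force: [0.0, -0.4, 0.7]
gripper_width: 22.5
grasp_force: 61.0
```

```bash
python3 - <<'E'
from h import *
for _ in range(3):go((609.6,-180.3,156),165.8); p,d=get_image("scene")
q=proj("scene",(609.6,-180.3,48))
x,y=int(q[0])-27,int(q[1])-27;print(x,y)
cv2.imwrite("pics/s3c.png",cv2.resize(p[y:y+40,x:x+53,::-1],(795,600),interpolation=cv2.INTER_NEAREST))
E
```

```text
t 10.72 p [ 609.9 -180.3  152.5] yawY 173.0 w 22.5 F [ 0.  -0.4  0.7] Tq [-0.05 -0.33 -0.07] j6 -5.1
 travel frac total [ 0.0001  0.0013 -0.0141]
 rot frac total [-0.0001  0.      0.0201]
t 10.77 p [ 609.9 -180.3  152.5] yawY 173.0 w 22.8 F [ 0.2 -0.4  0.8] Tq [-0.11 -0.37 -0.04] j6 -5.1
 travel frac total [ 0.0002  0.0013 -0.0141]
 rot frac total [-0.0001 -0.      0.0201]
t 10.82 p [ 609.9 -180.3  152.4] yawY 173.0 w 22.7 F [ 0.9  0.4 -0.6] Tq [-0.11 -0.34 -0.01] j6 -5.1
 travel frac total [ 0.0002  0.0011 -0.0144]
 rot frac total [-0.0001  0.      0.0201]
220 196
```

View pics/s3c.png

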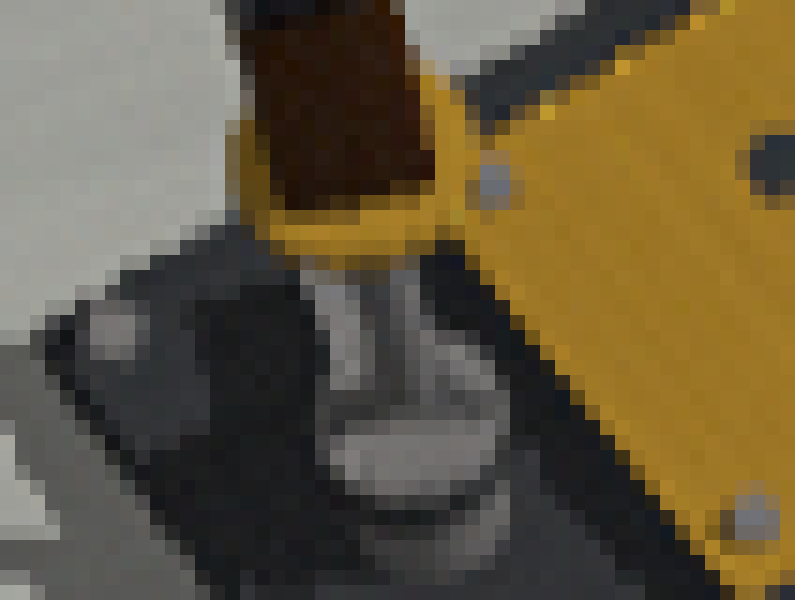

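The collar has dropped 15 mm along with the TCP with no slip, so the blade is about 4 mm in the slot. Lower a little more, then start turning clockwise gently.

Emit:
{"fn": "servo_tool", "kwargs": {
  "motion": [
    {"travel": [0,0,0.002],"rot": [0,0,0],"hand": 0},
    {"travel": [0,0,0],"rot": [0,0,0],"hand": 0},
    {"travel": [0,0,0],"rot": [0,0,0.005],"hand": 0},
    {"travel": [0,0,0],"rot": [0,0,0.005],"hand": 0},
    {"travel": [0,0,0],"rot": [0,0,0.005],"hand": 0},
    {"travel": [0,0,0],"rot": [0,0,0.005],"hand": 0},
    {"travel": [0,0,0],"rot": [0,0,0],"hand": 0}
  ]
}}

```text
clock: 11.45
position: [609.4, -180.2, 151.6]
ee_rot: [-0.614, 0.789, 0.0, -0.0]
contact_force: [-0.1, 0.0, 0.3]
gripper_width: 22.3
grasp_force: 61.0
```

```bash
python3 -c "
from h import *
go((609.6,-180.3,151.8),165.8)"
```

```text
t 11.45 p [ 609.4 -180.2  151.6] yawY 165.8 w 22.3 F [-0.1  0.   0.3] Tq [-0.07 -0.23  0.06] j6 -12.3
 travel frac total [ 0.0002 -0.0008 -0.0009]
 rot frac total [ 0.0001 -0.      0.    ]
```

Emit:
{"fn": "servo_tool", "kwargs": {
  "motion": [
    {"travel": [0,0,0],"rot": [0,0,0.007],"hand": 0},
    {"travel": [0,0,0],"rot": [0,0,0.007],"hand": 0},
    {"travel": [0,0,0],"rot": [0,0,0.007],"hand": 0},
    {"travel": [0,0,0],"rot": [0,0,0.007],"hand": 0},
    {"travel": [0,0,0],"rot": [0,0,0.007],"hand": 0},
    {"travel": [0,0,0],"rot": [0,0,0.007],"hand": 0},
    {"travel": [0,0,0],"rot": [0,0,0],"hand": 0}
  ]
}}

```text
clock: 12.03
position: [609.7, -180.4, 151.6]
ee_rot: [-0.505, 0.863, -0.0, -0.0]
contact_force: [0.9, -1.2, -0.8]
gripper_width: 22.6
grasp_force: 60.9
```

```bash
python3 - <<'E'
from h import *
go((609.6,-180.3,151.8),165.8)
p,d=get_image("scene")
x,y=220,196
cv2.imwrite("pics/s4c.png",cv2.resize(p[y:y+40,x:x+53,::-1],(795,600),interpolation=cv2.INTER_NEAREST))
E
```

```text
t 12.03 p [ 609.7 -180.4  151.6] yawY 150.7 w 22.6 F [ 0.9 -1.2 -0.8] Tq [-0.32 -0.44  0.02] j6 -27.4
 travel frac total [-0.0001  0.0006 -0.0007]
 rot frac total [ 0.     -0.     -0.0419]
```

View pics/s4c.png

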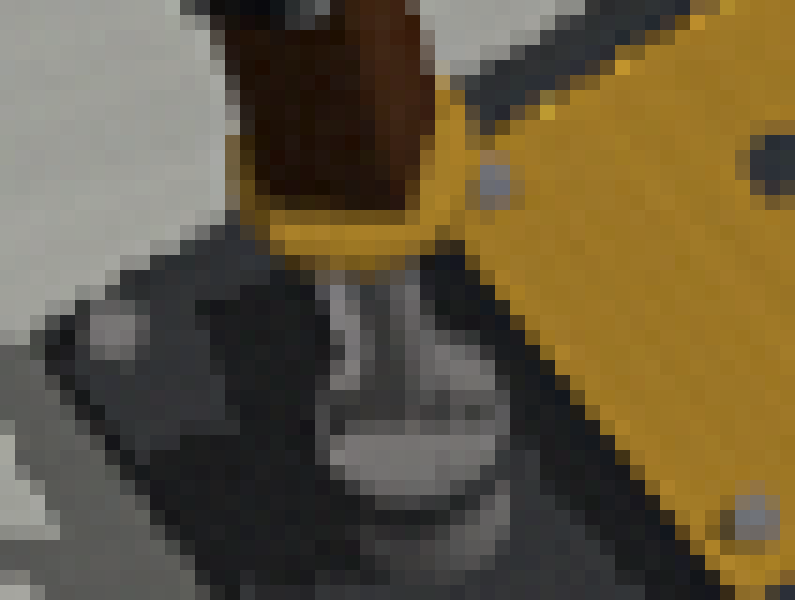

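The finger has started moving to the right with the blade, so the blade is engaged. Continue turning.

Emit:
{"fn": "servo_tool", "kwargs": {
  "motion": [
    {"travel": [0,0,0],"rot": [0,0,0.01],"hand": 0},
    {"travel": [0,0,0],"rot": [0,0,0.01],"hand": 0},
    {"travel": [0,0,0],"rot": [0,0,0.01],"hand": 0},
    {"travel": [0,0,0],"rot": [0,0,0.01],"hand": 0},
    {"travel": [0,0,0],"rot": [0,0,0.01],"hand": 0},
    {"travel": [0,0,0],"rot": [0,0,0.01],"hand": 0}
  ]
}}

```text
clock: 12.58
position: [609.8, -180.5, 151.6]
ee_rot: [-0.334, 0.943, -0.0, -0.0]
contact_force: [1.6, -1.6, 0.0]
gripper_width: 22.6
grasp_force: 60.9
```

```bash
python3 -c "
from h import *
go((609.6,-180.3,151.8),96)"
```

```text
t 12.58 p [ 609.8 -180.5  151.6] yawY 129.0 w 22.6 F [ 1.6 -1.6  0. ] Tq [-0.52 -0.47  0.05] j6 -49.0
 travel frac total [ 0.0001  0.0009 -0.0007]
 rot frac total [-0.     -0.      0.0918]
```

Emit:
{"fn": "servo_tool", "kwargs": {
  "motion": [
    {"travel": [0,0,0],"rot": [0,0,0.01],"hand": 0},
    {"travel": [0,0,0],"rot": [0,0,0.01],"hand": 0},
    {"travel": [0,0,0],"rot": [0,0,0.01],"hand": 0},
    {"travel": [0,0,0],"rot": [0,0,0.01],"hand": 0},
    {"travel": [0,0,0],"rot": [0,0,0.01],"hand": 0},
    {"travel": [0,0,0],"rot": [0,0,0],"hand": 0}
  ]
}}

```text
clock: 13.08
position: [609.7, -180.5, 151.6]
ee_rot: [-0.183, 0.983, -0.0, -0.0]
contact_force: [1.5, -1.3, -0.9]
gripper_width: 22.7
grasp_force: 60.9
```

```bash
python3 -c "
from h import *
go((609.6,-180.3,151.8),96)
p,d=get_image('scene');p2,d2=get_image('top')
x,y=220,196
q=proj('top',(609.6,-180.3,48)).astype(int)
f=lambda a:cv2.resize(a[:,:,::-1],(400,300),interpolation=cv2.INTER_NEAREST)
cv2.imwrite('pics/s5c.png',np.hstack([f(p[y:y+40,x:x+53]),f(p2[q[1]-20:q[1]+20,q[0]-27:q[0]+26])]))"
```

```text
t 13.08 p [ 609.7 -180.5  151.6] yawY 111.1 w 22.7 F [ 1.5 -1.3 -0.9] Tq [-0.65 -0.47  0.03] j6 -66.9
 travel frac total [ 0.0001  0.0011 -0.0007]
 rot frac total [-0.0001 -0.0001  0.0421]
```

View pics/s5c.png

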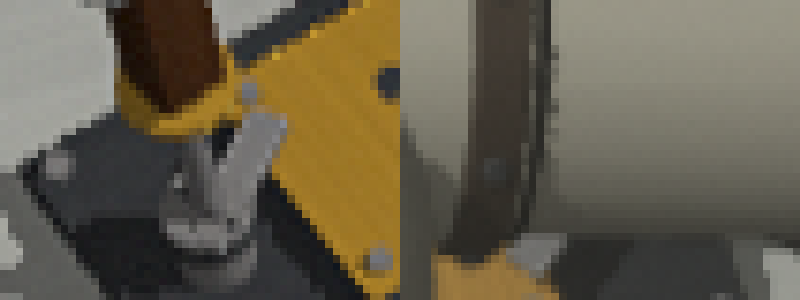

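The finger now points up and right at crop (285,118), with its tip over the plate's edge. Continue in smaller steps towards the stop.

Emit:
{"fn": "servo_tool", "kwargs": {
  "motion": [
    {"travel": [0,0,0],"rot": [0,0,0.007],"hand": 0},
    {"travel": [0,0,0],"rot": [0,0,0.007],"hand": 0},
    {"travel": [0,0,0],"rot": [0,0,0.007],"hand": 0},
    {"travel": [0,0,0],"rot": [0,0,0.007],"hand": 0},
    {"travel": [0,0,0],"rot": [0,0,0],"hand": 0}
  ]
}}

```text
clock: 13.6
position: [609.6, -180.5, 151.6]
ee_rot: [-0.097, 0.995, -0.0, -0.0]
contact_force: [1.8, -1.3, -1.7]
gripper_width: 22.8
grasp_force: 60.8
```

```bash
python3 -c "
from h import *
for uv in ((257.7,211.7),):
  v=ray('scene',*uv,36)-[609.6,-180.3,36];print(v.round(1),np.degrees(np.arctan2(v[1],v[0])))
go((609.6,-180.3,151.8),84)"
```

```text
[-30.2  33.7   0. ] 131.92406929076532
t 13.6 p [ 609.6 -180.5  151.6] yawY 101.1 w 22.8 F [ 1.8 -1.3 -1.7] Tq [-0.87 -0.49  0.09] j6 -77.0
 travel frac total [-0.0002  0.0009 -0.0006]
 rot frac total [-0.     -0.0001  0.0475]
```

Emit:
{"fn": "servo_tool", "kwargs": {
  "motion": [
    {"travel": [0,0,0],"rot": [0,0,0.006],"hand": 0},
    {"travel": [0,0,0],"rot": [0,0,0.006],"hand": 0},
    {"travel": [0,0,0],"rot": [0,0,0.006],"hand": 0},
    {"travel": [0,0,0],"rot": [0,0,0.006],"hand": 0},
    {"travel": [0,0,0],"rot": [0,0,0],"hand": 0}
  ]
}}

```text
clock: 14.02
position: [609.6, -180.5, 151.7]
ee_rot: [-0.022, 1.0, -0.0, -0.0]
contact_force: [0.7, -2.5, -1.9]
gripper_width: 22.6
grasp_force: 60.8
```

```bash
python3 -c "
from h import *
go((609.6,-180.3,151.8),84)"
```

```text
t 14.02 p [ 609.6 -180.5  151.7] yawY 92.5 w 22.6 F [ 0.7 -2.5 -1.9] Tq [-0.93 -0.46 -0.01] j6 -85.6
 travel frac total [-0.0002  0.0008 -0.0006]
 rot frac total [-0.     -0.0001  0.0236]
```

Emit:
{"fn": "servo_tool", "kwargs": {
  "motion": [
    {"travel": [0,0,0],"rot": [0,0,0.004],"hand": 0},
    {"travel": [0,0,0],"rot": [0,0,0.004],"hand": 0},
    {"travel": [0,0,0],"rot": [0,0,0],"hand": 0}
  ]
}}

```text
clock: 14.27
position: [609.6, -180.5, 151.6]
ee_rot: [0.003, 1.0, -0.0, -0.0]
contact_force: [0.8, -2.1, -2.1]
gripper_width: 22.9
grasp_force: 60.8
```

```bash
python3 -c "
from h import *
go((609.6,-180.3,151.8),84)
p,d=get_image('scene')
cv2.imwrite('pics/s6.png',p[:,:,::-1])
for v in range(206,222):print(v,[int(p[v,u,2]) for u in range(244,270)])"
```

```text
t 14.27 p [ 609.6 -180.5  151.6] yawY 89.6 w 22.9 F [ 0.8 -2.1 -2.1] Tq [-0.98 -0.51  0.07] j6 -88.5
 travel frac total [-0.0002  0.0007 -0.0006]
 rot frac total [-0.     -0.0001  0.0156]
206 [10, 15, 15, 9, 12, 40, 40, 42, 74, 67, 39, 37, 36, 39, 39, 38, 40, 36, 38, 38, 36, 39, 40, 39, 38, 44]
207 [15, 13, 19, 15, 15, 42, 40, 63, 120, 110, 48, 36, 38, 39, 39, 42, 40, 38, 37, 37, 37, 38, 42, 37, 40, 45]
208 [15, 13, 18, 17, 24, 38, 39, 69, 114, 117, 56, 37, 38, 42, 40, 39, 38, 37, 38, 37, 40, 34, 36, 37, 40, 37]
209 [19, 25, 25, 29, 41, 41, 35, 49, 89, 91, 42, 35, 36, 37, 42, 38, 41, 39, 37, 40, 42, 39, 36, 37, 40, 35]
210 [31, 39, 41, 42, 40, 39, 31, 38, 40, 35, 36, 40, 36, 39, 40, 36, 40, 38, 36, 37, 38, 40, 36, 37, 38, 37]
211 [38, 39, 40, 40, 38, 29, 37, 41, 37, 36, 37, 40, 41, 36, 37, 36, 33, 37, 38, 38, 40, 40, 38, 38, 38, 38]
212 [39, 36, 31, 42, 29, 30, 28, 33, 40, 41, 38, 37, 40, 35, 55, 79, 46, 33, 36, 41, 38, 37, 38, 40, 38, 38]
213 [32, 39, 41, 45, 32, 32, 30, 22, 36, 38, 37, 38, 27, 53, 95, 121, 86, 55, 36, 37, 36, 38, 40, 37, 42, 37]
214 [36, 65, 78, 57, 33, 30, 33, 27,
[... 199 characters left out ...]
5, 69, 92, 94, 31, 28, 32, 29, 31, 19, 91, 110, 120, 115, 114, 116, 118, 117, 110, 53, 38, 38, 40, 36, 34, 40]
217 [55, 62, 85, 102, 61, 38, 27, 25, 21, 86, 143, 118, 118, 114, 116, 119, 113, 102, 59, 36, 37, 37, 38, 36, 36, 40]
218 [52, 57, 81, 98, 100, 88, 69, 45, 92, 134, 118, 115, 114, 117, 124, 111, 98, 58, 38, 38, 38, 36, 38, 40, 35, 36]
219 [60, 55, 72, 94, 105, 122, 112, 89, 139, 118, 116, 115, 118, 125, 122, 84, 59, 36, 36, 39, 35, 35, 40, 37, 40, 38]
220 [74, 54, 67, 89, 103, 113, 113, 111, 119, 116, 116, 119, 130, 122, 81, 58, 36, 39, 40, 37, 38, 36, 41, 40, 36, 38]
221 [75, 55, 67, 91, 97, 109, 112, 111, 110, 116, 117, 129, 129, 78, 57, 37, 37, 38, 40, 38, 39, 37, 37, 39, 37, 39]
```

```bash
python3 -c "
from h import *
h=np.array([609.6,-180.3,36])
for z in (36,39):
  v=ray('scene',260.7,213.6,z)-h;print(v.round(1),np.degrees(np.arctan2(v[1],v[0])))
for a in (1.3,1.4,1.5):
  th=np.radians(106.18)+1.5-a;print(a,proj('scene',h+46*np.array([np.cos(th),np.sin(th),0])))"
```

```text
[-22.3  39.    0. ] 119.7848500248401
[-20.4  38.8   3. ] 117.77979110541138
1.3 [261.49323242 213.70898333]
1.4 [262.73562199 214.82491271]
1.5 [263.83528944 216.05207594]
```

Emit:
{"fn": "servo_tool", "kwargs": {
  "motion": [
    {"travel": [0,0,0],"rot": [0,0,0.004],"hand": 0},
    {"travel": [0,0,0],"rot": [0,0,0],"hand": 0}
  ]
}}

```text
clock: 14.48
position: [609.5, -180.4, 151.7]
ee_rot: [0.016, 1.0, -0.0, -0.0]
contact_force: [0.6, -2.9, -1.8]
gripper_width: 22.6
grasp_force: 60.7
```

```bash
python3 -c "
from h import *
go((609.6,-180.3,151.8),84)"
```

```text
t 14.48 p [ 609.5 -180.4  151.7] yawY 88.2 w 22.6 F [ 0.6 -2.9 -1.8] Tq [-1.08 -0.42  0.04] j6 -89.9
 travel frac total [-0.0002  0.0006 -0.0006]
 rot frac total [-0.     -0.0001  0.0115]
```

Emit:
{"fn": "servo_tool", "kwargs": {
  "motion": [
    {"travel": [0,0,0],"rot": [0,0,0.004],"hand": 0},
    {"travel": [0,0,0],"rot": [0,0,0],"hand": 0}
  ]
}}

```text
clock: 14.65
position: [609.5, -180.4, 151.7]
ee_rot: [0.029, 1.0, -0.0, -0.0]
contact_force: [0.6, -3.0, -1.8]
gripper_width: 22.5
grasp_force: 60.7
```

```bash
python3 -c "
from h import *
go((609.6,-180.3,151.8),84)"
```

```text
t 14.65 p [ 609.5 -180.4  151.7] yawY 86.7 w 22.5 F [ 0.6 -3.  -1.8] Tq [-1.13 -0.41 -0.01] j6 -91.4
 travel frac total [-0.0002  0.0005 -0.0005]
 rot frac total [-0.     -0.0001  0.0075]
```

Emit:
{"fn": "servo_tool", "kwargs": {
  "motion": [
    {"travel": [0,-0.0015,0],"rot": [0,0,0.004],"hand": 0},
    {"travel": [0,0,0],"rot": [0,0,0.004],"hand": 0},
    {"travel": [0,0,0],"rot": [0,0,0.004],"hand": 0},
    {"travel": [0,0,0],"rot": [0,0,0.004],"hand": 0},
    {"travel": [0,0,0],"rot": [0,0,0],"hand": 0}
  ]
}}

```text
clock: 15.07
position: [609.6, -180.6, 151.7]
ee_rot: [0.08, 0.997, 0.0, -0.0]
contact_force: [0.9, -1.9, -1.6]
gripper_width: 22.6
grasp_force: 60.8
```

```bash
python3 -c "
from h import *
go((609.6,-180.3,151.8),84)"
```

```text
t 15.07 p [ 609.6 -180.6  151.7] yawY 80.9 w 22.6 F [ 0.9 -1.9 -1.6] Tq [-0.88 -0.33  0.04] j6 -97.2
 travel frac total [ 0.      0.001  -0.0004]
 rot frac total [ 0.     -0.0001 -0.0087]
```

Emit:
{"fn": "servo_tool", "kwargs": {
  "motion": [
    {"travel": [0,0,0],"rot": [0,0,0.004],"hand": 0},
    {"travel": [0,0,0],"rot": [0,0,0.004],"hand": 0},
    {"travel": [0,0,0],"rot": [0,0,0],"hand": 0}
  ]
}}

```text
clock: 15.32
position: [609.5, -180.6, 151.7]
ee_rot: [0.104, 0.995, 0.0, -0.0]
contact_force: [1.1, -0.7, -1.9]
gripper_width: 22.9
grasp_force: 60.8
```

```bash
cat > lat.py <<'E'
from h import *
go()
p,d=get_image('scene')
b=p[:,:,2].astype(int);m=(b>85);m[:, :255]=0
for v in range(211,221):print(v,[int(x) for x in b[v,253:272]])
E
python3 lat.py
```

```text
t 15.32 p [ 609.5 -180.6  151.7] yawY 78.0 w 22.9 F [ 1.1 -0.7 -1.9] Tq [-0.86 -0.35  0.02] j6 -100.0
211 [33, 39, 37, 38, 37, 38, 41, 38, 34, 35, 37, 38, 39, 40, 37, 36, 40, 38, 37]
212 [38, 39, 38, 39, 35, 38, 36, 36, 36, 37, 38, 40, 38, 40, 39, 40, 37, 38, 37]
213 [39, 38, 38, 38, 38, 38, 35, 38, 33, 36, 36, 38, 38, 42, 42, 39, 41, 38, 36]
214 [41, 39, 41, 37, 38, 37, 36, 33, 100, 58, 36, 38, 37, 35, 40, 39, 44, 36, 37]
215 [37, 40, 36, 36, 34, 32, 51, 75, 144, 99, 57, 33, 37, 36, 39, 40, 39, 40, 38]
216 [29, 33, 35, 37, 49, 72, 89, 116, 116, 117, 98, 56, 31, 38, 34, 38, 40, 39, 38]
217 [25, 21, 31, 88, 91, 119, 119, 114, 115, 118, 122, 111, 40, 38, 37, 36, 41, 40, 36]
218 [24, 44, 73, 134, 120, 116, 115, 113, 117, 118, 120, 130, 52, 35, 38, 37, 35, 38, 42]
219 [100, 91, 120, 117, 114, 114, 117, 118, 125, 106, 99, 77, 56, 38, 40, 35, 40, 34, 35]
220 [148, 120, 117, 118, 115, 117, 120, 118, 122, 73, 54, 34, 34, 39, 40, 35, 37, 40, 35]
```

Emit:
{"fn": "servo_tool", "kwargs": {
  "motion": [
    {"travel": [0,0,0],"rot": [0,0,0.003],"hand": 0},
    {"travel": [0,0,0],"rot": [0,0,0],"hand": 0}
  ]
}}

```text
clock: 15.53
position: [609.6, -180.6, 151.7]
ee_rot: [0.114, 0.993, 0.0, -0.0]
contact_force: [1.3, -1.8, -3.2]
gripper_width: 22.6
grasp_force: 60.7
```

```bash
python3 -c "
from h import *
go()"
```

```text
t 15.53 p [ 609.6 -180.6  151.7] yawY 76.9 w 22.6 F [ 1.3 -1.8 -3.2] Tq [-0.78 -0.38  0.01] j6 -101.2
```

Emit:
{"fn": "servo_tool", "kwargs": {
  "motion": [
    {"travel": [0,0,0],"rot": [0,0,0.003],"hand": 0},
    {"travel": [0,0,0],"rot": [0,0,0],"hand": 0}
  ]
}}

```text
clock: 15.7
position: [609.6, -180.6, 151.7]
ee_rot: [0.124, 0.992, 0.0, -0.0]
contact_force: [1.3, -2.1, -2.6]
gripper_width: 22.9
grasp_force: 60.7
```

```bash
python3 -c "
from h import *
go()"
```

```text
t 15.7 p [ 609.6 -180.6  151.7] yawY 75.8 w 22.9 F [ 1.3 -2.1 -2.6] Tq [-0.84 -0.32  0.07] j6 -102.3
```

Emit:
{"fn": "servo_tool", "kwargs": {
  "motion": [
    {"travel": [0,0,0],"rot": [0,0,0.003],"hand": 0},
    {"travel": [0,0,0],"rot": [0,0,0],"hand": 0}
  ]
}}

```text
clock: 15.87
position: [609.6, -180.6, 151.7]
ee_rot: [0.133, 0.991, 0.0, -0.0]
contact_force: [1.0, -1.7, -3.3]
gripper_width: 22.7
grasp_force: 60.7
```

```bash
python3 -c "
from h import *
go()"
```

```text
t 15.87 p [ 609.6 -180.6  151.7] yawY 74.7 w 22.7 F [ 1.  -1.7 -3.3] Tq [-0.78 -0.37  0.11] j6 -103.3
```

Emit:
{"fn": "servo_tool", "kwargs": {
  "motion": [
    {"travel": [0,0,0],"rot": [0,0,0.003],"hand": 0},
    {"travel": [0,0,0],"rot": [0,0,0],"hand": 0}
  ]
}}

```text
clock: 16.03
position: [609.6, -180.6, 151.7]
ee_rot: [0.142, 0.99, 0.0, -0.0]
contact_force: [1.7, -2.4, -2.3]
gripper_width: 22.5
grasp_force: 60.7
```

```bash
python3 lat.py
```

```text
t 16.03 p [ 609.6 -180.6  151.7] yawY 73.6 w 22.5 F [ 1.7 -2.4 -2.3] Tq [-0.73 -0.35  0.09] j6 -104.4
211 [38, 38, 38, 40, 40, 37, 39, 34, 34, 40, 36, 38, 40, 39, 37, 37, 38, 39, 38]
212 [41, 36, 39, 40, 38, 37, 36, 39, 36, 35, 40, 37, 37, 39, 39, 34, 35, 40, 39]
213 [40, 38, 39, 39, 37, 39, 32, 35, 33, 34, 37, 37, 35, 38, 39, 39, 39, 37, 38]
214 [39, 40, 41, 37, 37, 39, 35, 29, 55, 86, 38, 36, 35, 37, 37, 38, 42, 37, 34]
215 [35, 38, 38, 36, 36, 37, 48, 89, 97, 129, 59, 34, 37, 35, 34, 39, 41, 42, 35]
216 [26, 37, 40, 40, 31, 64, 88, 135, 119, 117, 97, 61, 33, 39, 34, 40, 37, 43, 37]
217 [29, 21, 29, 46, 74, 109, 118, 115, 115, 117, 120, 101, 39, 39, 39, 34, 38, 41, 41]
218 [25, 46, 90, 90, 121, 116, 117, 114, 116, 116, 129, 110, 46, 37, 38, 38, 36, 38, 38]
219 [65, 91, 137, 120, 118, 114, 116, 119, 117, 118, 126, 82, 48, 41, 35, 36, 35, 38, 38]
220 [111, 119, 115, 114, 117, 117, 117, 118, 107, 100, 75, 54, 36, 40, 43, 37, 38, 34, 36]
```

Emit:
{"fn": "servo_tool", "kwargs": {
  "motion": [
    {"travel": [0,0,0],"rot": [0,0,0.003],"hand": 0},
    {"travel": [0,0,0],"rot": [0,0,0.002],"hand": 0},
    {"travel": [0,0,0],"rot": [0,0,0],"hand": 0}
  ]
}}

```text
clock: 16.33
position: [609.6, -180.6, 151.7]
ee_rot: [0.158, 0.987, 0.0, -0.0]
contact_force: [0.8, -1.5, -3.4]
gripper_width: 22.8
grasp_force: 60.8
```

```bash
python3 lat.py
```

```text
t 16.33 p [ 609.6 -180.6  151.7] yawY 71.8 w 22.8 F [ 0.8 -1.5 -3.4] Tq [-0.68 -0.31  0.19] j6 -106.2
211 [37, 38, 40, 38, 36, 36, 40, 38, 37, 39, 38, 38, 42, 40, 37, 36, 36, 39, 41]
212 [38, 38, 39, 39, 38, 37, 37, 35, 38, 36, 40, 40, 41, 43, 40, 37, 37, 37, 39]
213 [39, 38, 36, 38, 38, 38, 37, 39, 37, 35, 36, 39, 39, 40, 41, 39, 37, 37, 38]
214 [41, 41, 38, 36, 37, 41, 34, 33, 54, 87, 37, 37, 37, 39, 38, 39, 40, 37, 36]
215 [34, 39, 41, 39, 36, 37, 37, 99, 96, 129, 59, 35, 35, 38, 36, 41, 36, 41, 35]
216 [26, 36, 39, 38, 27, 65, 79, 148, 119, 116, 97, 58, 34, 37, 37, 40, 39, 41, 35]
217 [29, 16, 31, 47, 73, 108, 117, 116, 115, 115, 121, 101, 38, 37, 37, 37, 39, 36, 42]
218 [25, 47, 87, 90, 121, 117, 115, 113, 116, 116, 128, 108, 46, 36, 37, 38, 39, 34, 40]
219 [66, 92, 136, 118, 116, 117, 115, 117, 118, 116, 127, 81, 48, 36, 37, 38, 35, 37, 38]
220 [110, 117, 119, 117, 116, 116, 117, 120, 107, 99, 75, 53, 33, 40, 41, 37, 38, 36, 39]
```

The finger no longer moves while the torque climbs to 0.19 N·m, so the latch is at its stop. Back off 8° and lift.

Emit:
{"fn": "servo_tool", "kwargs": {
  "motion": [
    {"travel": [0,0,0],"rot": [0,0,-0.008],"hand": 0},
    {"travel": [0,0,0],"rot": [0,0,-0.008],"hand": 0},
    {"travel": [0,0,0],"rot": [0,0,-0.006],"hand": 0},
    {"travel": [0,0,-0.008],"rot": [0,0,0],"hand": 0},
    {"travel": [0,0,-0.008],"rot": [0,0,0],"hand": 0},
    {"travel": [0,0,-0.02],"rot": [0,0,0],"hand": 0},
    {"travel": [0,0,-0.06],"rot": [0,0,0],"hand": 0},
    {"travel": [0,0,-0.1],"rot": [0,0,0],"hand": 0},
    {"travel": [0,0,-0.1],"rot": [0,0,0],"hand": 0},
    {"travel": [0,0,-0.06],"rot": [0,0,0],"hand": 0}
  ]
}}

```text
clock: 17.22
position: [610.7, -180.6, 244.8]
ee_rot: [0.089, 0.996, -0.0, 0.002]
contact_force: [0.2, -0.5, -1.2]
gripper_width: 22.6
grasp_force: 60.8
```

```bash
python3 -c "
from h import *
go((598.6,208.8,242))"; python3 lat.py
```

```text
t 17.22 p [ 610.7 -180.6  244.8] yawY 79.8 w 22.6 F [ 0.2 -0.5 -1.2] Tq [-0.02 -0.07 -0.05] j6 -98.3
 travel frac total [0.3245 1.5243 0.0099]
t 17.22 p [ 610.7 -180.6  244.8] yawY 79.8 w 22.6 F [ 0.2 -0.5 -1.2] Tq [-0.02 -0.07 -0.05] j6 -98.3
211 [38, 37, 37, 40, 37, 37, 41, 36, 39, 38, 37, 38, 41, 36, 36, 34, 38, 41, 37]
212 [42, 38, 35, 39, 34, 40, 37, 36, 36, 34, 39, 33, 39, 39, 38, 37, 35, 39, 38]
213 [41, 43, 41, 37, 39, 38, 36, 38, 38, 34, 38, 38, 36, 36, 41, 38, 35, 36, 39]
214 [44, 39, 37, 35, 37, 39, 34, 30, 54, 54, 37, 40, 33, 37, 37, 37, 40, 36, 36]
215 [37, 38, 40, 36, 35, 34, 49, 88, 95, 98, 56, 33, 36, 37, 36, 38, 38, 43, 36]
216 [29, 33, 39, 38, 28, 88, 87, 132, 120, 118, 99, 58, 35, 37, 38, 34, 42, 38, 39]
217 [29, 23, 31, 47, 75, 132, 117, 114, 114, 112, 119, 100, 38, 37, 36, 37, 36, 39, 38]
218 [25, 45, 89, 90, 118, 115, 113, 114, 116, 116, 124, 108, 46, 33, 38, 36, 34, 38, 40]
219 [87, 91, 136, 119, 116, 114, 115, 117, 118, 117, 122, 78, 49, 41, 39, 35, 36, 35, 38]
220 [133, 119, 116, 114, 115, 115, 116, 116, 107, 100, 75, 55, 35, 36, 38, 35, 41, 40, 37]
```

Emit:
{"fn": "servo_tool", "kwargs": {
  "motion": [
    {"travel": [0.0162,0.0762,0],"rot": [0,0,0],"hand": 0},
    {"travel": [0.0325,0.1524,0],"rot": [0,0,0],"hand": 0},
    {"travel": [0.0325,0.1524,0],"rot": [0,0,0],"hand": 0},
    {"travel": [0.0325,0.1524,0],"rot": [0,0,0],"hand": 0},
    {"travel": [0.0325,0.1524,0],"rot": [0,0,0],"hand": 0},
    {"travel": [0.0325,0.1524,0],"rot": [0,0,0],"hand": 0},
    {"travel": [0.0325,0.1524,0],"rot": [0,0,0],"hand": 0},
    {"travel": [0.0325,0.1524,0],"rot": [0,0,0],"hand": 0},
    {"travel": [0.0325,0.1524,0],"rot": [0,0,0],"hand": 0},
    {"travel": [0.0325,0.1524,0],"rot": [0,0,0],"hand": 0}
  ]
}}

```text
clock: 18.1
position: [596.9, 191.4, 240.7]
ee_rot: [0.089, 0.996, 0.0, -0.0]
contact_force: [1.4, -0.2, -1.5]
gripper_width: 22.5
grasp_force: 60.7
```

Emit:
{"fn": "servo_tool", "kwargs": {
  "motion": [
    {"travel": [0.0162,0.0762,0],"rot": [0,0,0],"hand": 0},
    {"travel": [0,0,0],"rot": [0,0,0],"hand": 0},
    {"travel": [0,0,0],"rot": [0,0,0],"hand": 0}
  ]
}}

```text
clock: 18.35
position: [596.5, 210.0, 240.1]
ee_rot: [0.088, 0.996, -0.0, -0.001]
contact_force: [-0.1, 0.8, -2.1]
gripper_width: 22.3
grasp_force: 60.7
```

```bash
python3 -c "
from h import *
go((598.6,208.8,130),56)"
```

```text
t 18.35 p [596.5 210.  240.1] yawY 79.9 w 22.3 F [-0.1  0.8 -2.1] Tq [-0.04 -0.04 -0.04] j6 -134.1
 travel frac total [-0.0097 -0.0032  0.4405]
 rot frac total [-0.0001 -0.0002  0.0664]
```

Emit:
{"fn": "servo_tool", "kwargs": {
  "motion": [
    {"travel": [-0.0097,-0.0032,0],"rot": [0,0,0],"hand": 0},
    {"travel": [0,0,0.06],"rot": [0,0,0],"hand": 0},
    {"travel": [0,0,0.06],"rot": [0,0,0],"hand": 0},
    {"travel": [0,0,0.06],"rot": [0,0,0],"hand": 0},
    {"travel": [0,0,0.06],"rot": [0,0,0],"hand": 0},
    {"travel": [0,0,0.06],"rot": [0,0,0],"hand": 0},
    {"travel": [0,0,0.06],"rot": [0,0,0],"hand": 0},
    {"travel": [0,0,0.05],"rot": [0,0,0],"hand": 0},
    {"travel": [0,0,0.034],"rot": [0,0,0],"hand": 0},
    {"travel": [0,0,0],"rot": [0,0,0],"hand": 0}
  ]
}}

```text
clock: 19.18
position: [598.5, 205.5, 127.8]
ee_rot: [0.09, 0.996, -0.001, -0.002]
contact_force: [0.1, -0.5, -2.2]
gripper_width: 22.8
grasp_force: 60.7
```

Emit:
{"fn": "servo_tool", "kwargs": {
  "motion": [
    {"travel": [0,0,0.006],"rot": [0,0,0],"hand": 0},
    {"travel": [0,0,0],"rot": [0,0,0],"hand": 0}
  ]
}}

```text
clock: 19.35
position: [600.2, 207.2, 129.2]
ee_rot: [0.089, 0.996, 0.0, 0.001]
contact_force: [-0.1, -1.1, -1.5]
gripper_width: 22.4
grasp_force: 60.7
```

Emit:
{"fn": "servo_tool", "kwargs": {
  "motion": [
    {"travel": [0,0,0.003],"rot": [0,0,0],"hand": 0},
    {"travel": [0,0,0],"rot": [0,0,0],"hand": 0}
  ]
}}

```text
clock: 19.52
position: [600.0, 207.6, 128.5]
ee_rot: [0.089, 0.996, 0.0, 0.001]
contact_force: [0.4, -0.2, -2.0]
gripper_width: 22.3
grasp_force: 60.7
```

```bash
python3 -c "
from h import *
go((598.6,208.8,123.6))"
```

```text
t 19.52 p [600.  207.6 128.5] yawY 79.8 w 22.3 F [ 0.4 -0.2 -2. ] Tq [ 0.02  0.04 -0.01] j6 -133.9
 travel frac total [0.0062 0.0036 0.0194]
```

Emit:
{"fn": "servo_tool", "kwargs": {
  "motion": [
    {"travel": [0.005,0.003,0.008],"rot": [0,0,0],"hand": 0},
    {"travel": [0,0,0.004],"rot": [0,0,0],"hand": 0},
    {"travel": [0,0,0],"rot": [0,0,0],"hand": 0}
  ]
}}

```text
clock: 19.77
position: [598.2, 208.6, 124.4]
ee_rot: [0.089, 0.996, -0.0, -0.0]
contact_force: [-0.1, -0.6, -2.6]
gripper_width: 22.5
grasp_force: 60.7
```

Emit:
{"fn": "servo_tool", "kwargs": {
  "motion": [
    {"travel": [0,0,0.004],"rot": [0,0,0],"hand": 0},
    {"travel": [0,0,0],"rot": [0,0,0],"hand": 0}
  ]
}}

```text
clock: 19.93
position: [598.5, 208.6, 123.7]
ee_rot: [0.089, 0.996, 0.0, 0.0]
contact_force: [0.1, -0.3, -2.0]
gripper_width: 22.5
grasp_force: 60.8
```

Emit:
{"fn": "servo_tool", "kwargs": {
  "motion": [
    {"travel": [0,0,0.003],"rot": [0,0,0],"hand": 0},
    {"travel": [0,0,0],"rot": [0,0,0],"hand": 0}
  ]
}}

```text
clock: 20.1
position: [598.7, 208.6, 123.6]
ee_rot: [0.089, 0.996, 0.0, 0.0]
contact_force: [-1.6, -0.1, 2.6]
gripper_width: 22.6
grasp_force: 61.2
```

Seated (force reversed at z=123.6). Release and retreat.

Emit:
{"fn": "servo_tool", "kwargs": {
  "motion": [
    {"travel": [0,0,0],"rot": [0,0,0],"hand": 1},
    {"travel": [0,0,0],"rot": [0,0,0],"hand": 1},
    {"travel": [0,0,0],"rot": [0,0,0],"hand": 1},
    {"travel": [0,0,0],"rot": [0,0,0],"hand": 1},
    {"travel": [0,0,0],"rot": [0,0,0],"hand": 1},
    {"travel": [0,0,0],"rot": [0,0,0],"hand": 1},
    {"travel": [0,0,0],"rot": [0,0,0],"hand": 1},
    {"travel": [0,0,0],"rot": [0,0,0],"hand": 1}
  ]
}}

```text
clock: 20.77
position: [598.5, 208.4, 122.8]
ee_rot: [0.089, 0.996, -0.0, -0.0]
contact_force: [0.3, 0.0, 0.3]
gripper_width: 85.6
grasp_force: 0.0
```

Emit:
{"fn": "servo_tool", "kwargs": {
  "motion": [
    {"travel": [0,0,-0.04],"rot": [0,0,0],"hand": 1},
    {"travel": [0,0,-0.08],"rot": [0,0,0],"hand": 1},
    {"travel": [0,0,-0.1],"rot": [0,0,0],"hand": 1},
    {"travel": [0,0,-0.1],"rot": [0,0,0],"hand": 1},
    {"travel": [0,0,-0.1],"rot": [0,0,0],"hand": 1},
    {"travel": [0,0,-0.1],"rot": [0,0,0],"hand": 1},
    {"travel": [0.1,0,0],"rot": [0,0,0],"hand": 1},
    {"travel": [0.1,0,0],"rot": [0,0,0],"hand": 1},
    {"travel": [0.1,0,0],"rot": [0,0,0],"hand": 1},
    {"travel": [0.1,0,0],"rot": [0,0,0],"hand": 1}
  ]
}}

```text
clock: 21.6
position: [499.1, 226.2, 253.8]
ee_rot: [0.089, 0.996, 0.0, 0.0]
contact_force: [-0.4, -0.0, -0.5]
gripper_width: 85.2
grasp_force: 0.0
```

```bash
python3 - <<'E'
from h import *
go()
p,d=get_image("scene");p2,_=get_image("top")
f=lambda a:cv2.resize(a[:,:,::-1],(400,300),interpolation=cv2.INTER_NEAREST)
cv2.imwrite("pics/end.png",np.vstack([np.hstack([f(p[130:200,350:443]),f(p[180:255,215:315])]),cv2.resize(p2[80:305,140:440,::-1],(800,300))[:, :800]]))
C=cloud("scene",d)
r=np.hypot(C[...,0]-598.5,C[...,1]-209)
m=(C[...,2]>168)&(C[...,2]<190)&(r<28);print(np.percentile(C[m][:,2],[50,90]),C[m].mean(0))
E
```

```text
t 21.6 p [499.1 226.2 253.8] yawY 79.8 w 85.2 F [-0.4 -0.  -0.5] Tq [0.01 0.02 0.01] j6 -141.6
[175.79964362 178.97150262] [602.3776365  205.66632929 175.36061602]
```

View pics/end.png

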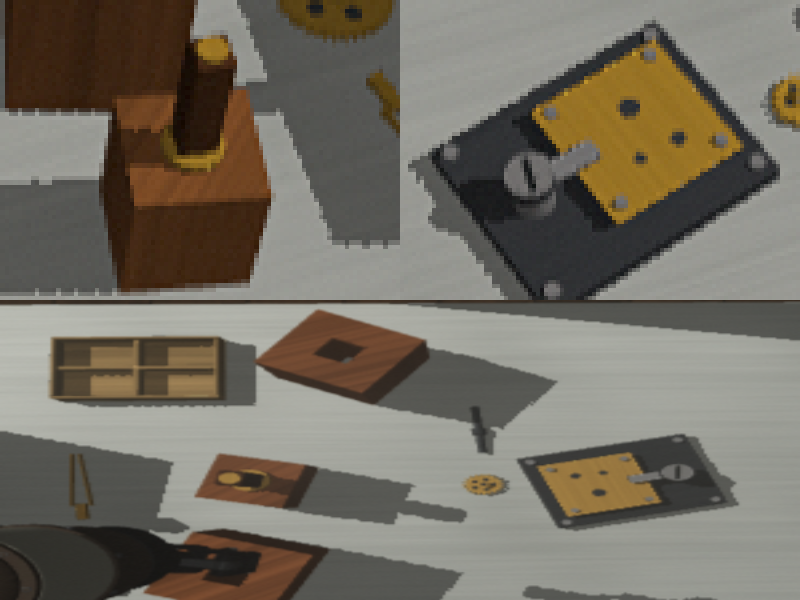

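The latch finger lies over the plate parallel to jig +y at crop (580,158). The driver stands seated and upright in the stand at crop (205,100), and the bystanders have not moved.

```bash
python3 -c "
from bench import job_done;print(job_done())"
```

```text
the job is handed in; nothing more can be done
None
```

The latch is at its stop over the brass plate, the screwdriver is back upright in its stand, and the job was handed in at about 22 s of the 72 s allowed; the hand-in returned no verdict.

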